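# Pry off the incubator's sensor cover for calibration and close the door

## Robot

A 6-joint arm with a two-finger parallel gripper is mounted at the origin on the work surface. World frame = base frame: x ahead of the robot, y to its left, z up, the work surface at z = 0. Lengths are in m, angles in degrees, forces in N, time in s.
With the tool pointing down it reaches from about 0.4 to 0.825 m from the base axis. Payload 7 kg.
Tool frame: the origin (TCP) lies at the very end of the fingers, on their centre line; the grasp point (between the pads) lies 19 mm behind it; x points along the fingers, y is the direction in which the jaws open and shut, and the axes are right-handed (so a half turn about x gives the same grasp; the last joint's range is limited). The gripper opens to 88 mm and grips with 3 to 60 N. Pads are 19 mm wide; open, the fingers measure 130 mm over their backs; the gripper's body (78 mm by 193 mm) begins 47 mm behind the grasp point.
Start: joints at [16.507, 20.546, 0.682, 0, -70.136, -16.507], TCP at [0.675, -0, 0.227] pointing down, gripper open.
Joint ranges: [-176.03, 176.03], [-82.01, 121.73], [-58.28, 71.71], [-173.87, 95.51], [-174.79, -0.11], [-173.66, 173.66]. Speed limits (degrees/s): [136.94, 136.94, 172.46, 180, 180, 180].

## Interface

Orientations are given as [roll, pitch, yaw] about the fixed x, y, z axes, in that order (R = Rz(yaw) Ry(pitch) Rx(roll)).
In Python, from plant import monitor, eyes, ticket gives the robot as it stands. The module is installed in compiled form; this text tells all that it offers.
- The arm moves only by the shell command python3 -m crank 'ROWS'. ROWS is JSON, a list of rows, each an object with "linear": the shift along the world's x, y, z in units of 60 mm (1.0 is 60 mm), a list of three; "rot": the turn, a rotation vector about the world's x, y, z in units of 5 degrees (1.0 is 5 degrees), a list of three; "hand": the opening, from 0 (shut) to 1 (fully open). In form: [{"linear": [tx, ty, tz], "rot": [ax, ay, az], "hand": hand}, ...]. A call has 1 to 20 rows; each row shifts and turns the pose as measured when the row begins; what a row does not reach is not made up. A row lasts 1/8 s, in which the tool goes at most 62.5 mm and 10.7 degrees, less where a joint would pass 70% of its speed; a pose out of reach is approached as far as the arm can. A call is refused whole if a number of a shift passes 1 or a number of a turn 1, either way. A call with a gripper value outside its range is refused whole. The fingers move at their own pace and stop on an object; the grip force is fixed at half the most. Time passes only in rows, so rows that do not move let the fingers close. It gives the time, the measured TCP pose, the force and the opening at its end, in the units of the state.
- monitor.get_obs(): the state, without advancing time (a new reading comes with each control period).
- eyes.snapshot(name): name is "scene" or "side" or "wrist"; returns a dict with "image" (384x512x3 uint8, red, green, blue), "depth" (384x512 float32, m along the optical axis (not along the pixel's ray), 0 where there is no reading), "K" (3x3 intrinsics, pixels), "camera_from_world" (4x4, takes a point from world to camera coordinates); the wrist camera has in their place "hand_eye" (4x4, takes a point from camera to tool coordinates, whose origin is the TCP and whose axes are the tool frame's). Camera axes: x right, y up, looking along -z (the intrinsics and any distortion apply to the point x, -y, -z); pixel columns grow to the right and rows downward; lengths in m; the calibration is good to about 2 mm. A picture is of the moment at which its call begins: read the wrist's pose just before it.
- ticket.close_job(): hands the job in, once; it reports no verdict.
The state is a dict: "clock": time; "joint_pos": joint angles; "qvel": joint speeds; "tau": joint torques, N m; "tool_pos": TCP position; "orientation": TCP orientation; "force": force on the tool from outside, world axes, zero at the start; "moment": the same for the moment, N m; "opening": finger opening in m.
Only numpy, scipy, OpenCV 4.12 (cv2) and the standard library are available. Lean on these libraries where they do the work, as an engineer would, in place of code of your own. Each camera call takes 0.05 s, during which the arm holds its last target.

## Task

The mini incubator is due for a sensor calibration: take the yellow flat-blade pry tool from the blue mat and, with its blade in the orange-marked notch, lever the white snap-fit sensor cover up until its clips let go, then lay the tool back on the mat. Lift the loosened cover off and set it down (do not drop it) right way up inside the green tray, and last of all push the incubator's door shut until it is fully home on its catch. Leave everything else on the bench where it stands.

Things in the scene. Friction and masses are not known exactly. Their poses are not given: they have to be found in the camera images.
- incubator: mini incubator, fixed: grey/white cabinet 200 deep (x) x 240 wide (y) x 160 high (z) mm, origin at the centre of its underside, its door on the -x face, z up. Its flat top deck is at z = 160 mm; the seated cover is centred at x = -15, y = 0 and the deck is bare for 60 mm either side of it. Below the cover is a fixed green block, x -41 to 19, y -19.5 to 19.5, 18 mm high.
- rail (a point): middle of the inner (+x) top edge of a dark steel fulcrum rail fixed on the deck before the notch, at x = -84, y = 0, z = 178 mm of the incubator. The rail is 8 mm thick (x -92 to -84), 70 mm wide, 18 mm high above the deck, 29 mm in front of the seated cover's front face. Because of it the blade must dip about 22 to 32 degrees below level to get over it and under the cover's edge
- cover: white snap-fit sensor cover, a rigid hollow cap open below, 80 (x) x 50 (y) x 26 (z) mm, 45 g; origin at the centre of its underside (on the deck when seated), z up, axes parallel to the incubator's when seated. Its flat front face, at x = -40, has the notch, orange-marked above it. Once unclipped it is gripped across its 50 mm width (25 mm high sides) and lifted straight off
- notch (a point): middle of the notch's upper edge, on the cover's front face, 12 mm above its underside. Notch: 24 mm wide, 12 high, open below to the deck, 14 deep; the edge to lift is 10 mm deep. Levering it up takes about 4 to 6 N; after about 6 mm of lift two side clips let go and spring it to about 10 mm, where it stays, the cover tipped back about 0.13 rad on its rear edge and loose
- pry_tool: pry tool lying flat, 80 g: yellow handle 100 long (x) x 18 wide (y) x 20 high (z) mm with a flat steel blade ahead of it, 60 long x 14 wide x 2.5 mm thick; origin at the centre of the handle's underside, x along the tool to the blade tip (handle x from -50 to 50, blade 50 to 110), z up, blade mid-plane at z = 10 mm.
- tool_tip (a point): middle of the blade's tip end, at x = 110, z = 10 mm of the tool
- tool_grip (a point): a good place to grip the handle across its 18 mm width: x = 20, z = 10 mm of the tool, 90 mm behind the tip. Lever with the blade resting on the rail (handle down, tip up, to about level or 5 degrees past it); a free lift without the rail tends to turn the tool in the grip
- mat: blue mat, fixed, 230 (x) x 120 (y) x 4 (z) mm, origin at the centre of its underside; the tool lies on it at the start and is to end on it
- tray: green open tray, fixed, outside 160 (x) x 130 (y) x 22 (z) mm, walls and floor 4 to 5 mm, origin at the centre of its underside
- door (a joint): door's hinge angle, rad: 0 is shut, home on the catch; it grows as the free edge swings out to the incubator's -x. Starts ajar, stays where it is left; a spring catch at the free edge must be pushed through between about 0.07 and 0.035 rad (about 5 to 8 N at the push point); below that it draws the door home
- door_hinge (a point): on the upright hinge axis at push height: x = -100, y = 100, z = 130 mm of the incubator. The shut door runs from here 200 mm along the incubator's -y, is 14 mm thick outward (-x), from z = 30 to 145 mm. A steel handle stands 30 mm out from its outer face near the free edge, 188 mm from the hinge, z = 51 to 109 mm
- door_push (a point): on the door's outer face, 150 mm from the hinge and 15 mm below the door's top edge: a good place to push; it moves with the door
- vial: small vial with red cap standing at the rear left of the incubator's deck; leave alone
- beaker: glass beaker, leave alone
- reagent: amber bottle, leave alone
- tip_box: blue pipette tip box, leave alone
- timer: small white timer, leave alone
- marker: marker pen, leave alone
Not all that is in view belongs to the job. There is more than one size of the pry_tool; the job needs the larger. What is shaped like the cover but black is not meant.

How it is judged:
By the outcome, as a careful person would: the job done as asked, in the order asked, and still so for the second after the job is handed in, with the robot touching nothing.
It also fails if it takes over 72 s, if anything falls off the work surface, if the arm or the gripper's body presses on something with over 40 N, if the wrist force passes 120 N, or if a joint passes its speed limit or range.

## Working session

There is one attempt and no reset: what is moved stays moved. The work goes in short steps, Python scripts to look and compute and a shell command to move; the robot and the scene stay as the last step left them, time stands still between calls to the robot, and variables do not carry over. Pictures are saved under pics/ and viewed, and the job is handed in when it is done.

```bash
ls; mkdir -p pics; python3 - <<'E'
from plant import monitor, eyes
import cv2
print(monitor.get_obs())
for n in ["scene","side","wrist"]:
    s=eyes.snapshot(n); cv2.imwrite(f"pics/{n}0.png",s["image"][:,:,::-1])
    print(n,s["K"],s.get("camera_from_world",s.get("hand_eye")),[k for k in s])
E
```

```text
pics
{'clock': 0.0, 'joint_pos': array([ 1.65067109e+01,  2.05910662e+01,  6.33913036e-01, -2.01412342e-02,
       -7.01372808e+01, -1.65095972e+01]), 'qvel': array([-0.02912876, -0.10084903, -0.11074718,  0.02056791,  0.00186772,
       -0.11180395]), 'tau': array([-8.00930356e-04, -5.82726967e+01,  2.93058443e+01,  6.99745238e+00,
        6.93249181e-03, -2.06530804e-04]), 'tool_pos': array([ 6.74501612e-01, -3.17543136e-05,  2.25627860e-01]), 'orientation': array([  95.17359674,   89.90368586, -174.83614858]), 'force': array([-0.70764634, -0.91695715,  0.07115978]), 'moment': array([-0.00698095,  0.00168135,  0.0152401 ]), 'opening': 0.0874451103435479}
scene [[475.99777248   0.         246.86082224]
 [  0.         475.99777248 193.63428789]
 [  0.           0.           1.        ]] [[-7.08794382e-01  7.05414194e-01  1.15731202e-03  3.83810210e-01]
 [-6.12577391e-01 -6.16324611e-01  4.94866562e-01  2.79747451e-01]
 [ 3.49799176e-01  3.50049696e-01  8.68968208e-01 -1.64392062e+00]
 [ 0.00000000e+00  0.00000000e+00  0.00000000e+00  1.00000000e+00]] ['image', 'depth', 'K', 'camera_from_world']
side [[379.80859384   0.         260.22092949]
 [  0.         379.80859384 194.04167198]
 [  0.           0.           1.        ]] [[ 0.87166756 -0.48990239  0.01383183 -0.48897702]
 [ 0.26881025  0.50150311  0.8223355  -0.26111831]
 [-0.40980083 -0.71308504  0.56883478 -1.02554004]
 [ 0.          0.          0.          1.        ]] ['image', 'depth', 'K', 'camera_from_world']
wrist [[281.69173942   0.         249.86756591]
 [  0.         281.69173942 190.5179209 ]
 [  0.           0.           1.        ]] [[ 8.04874712e-04  3.06648688e-01 -9.51822428e-01 -1.58057607e-01]
 [ 9.99999533e-01  2.62222705e-04  9.30094268e-04  3.15973246e-04]
 [ 5.34801638e-04 -9.51822732e-01 -3.06648334e-01 -8.46736352e-02]
 [ 0.00000000e+00  0.00000000e+00  0.00000000e+00  1.00000000e+00]] ['image', 'depth', 'K', 'hand_eye']
```

View pics/scene0.png

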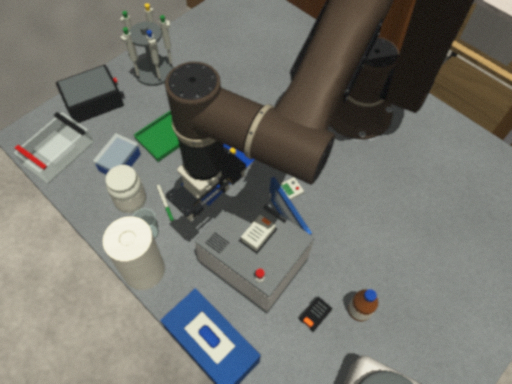

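View pics/side0.png

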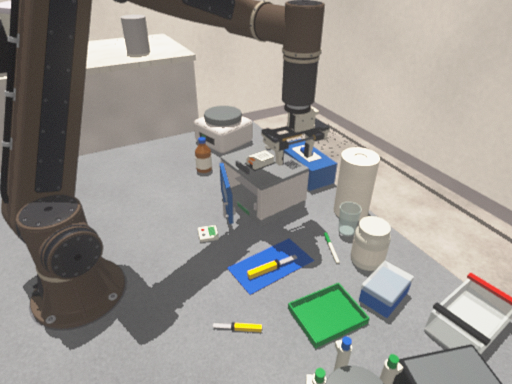

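View pics/wrist0.png

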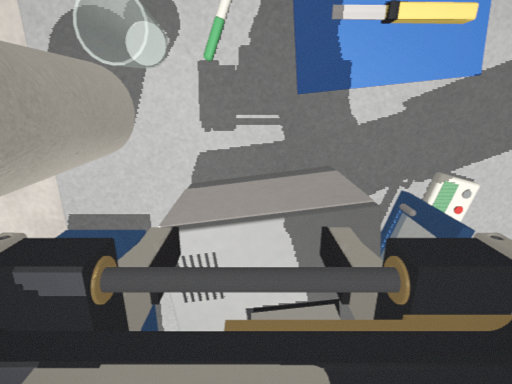

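```bash
cat > h.py <<'E'
import numpy as np, cv2
from plant import monitor, eyes
from scipy.spatial.transform import Rotation as R
def tcp():
    o=monitor.get_obs(); T=np.eye(4); T[:3,:3]=R.from_euler('xyz',o['orientation'],degrees=True).as_matrix(); T[:3,3]=o['tool_pos']; return T,o
def snap(n):
    T,o=tcp(); s=eyes.snapshot(n)
    s['W']=T@s['hand_eye'] if n=='wrist' else np.linalg.inv(s['camera_from_world'])
    return s
def plane(s,u,v,z):
    K=s['K']; d=np.stack([(np.asarray(u,float)-K[0,2])/K[0,0],-(np.asarray(v,float)-K[1,2])/K[1,1],-np.ones(np.shape(u))],-1)
    d=d@s['W'][:3,:3].T; o=s['W'][:3,3]; return o+d*((z-o[2])/d[...,2])[...,None]
def cloud(s):
    h,w=s['depth'].shape; v,u=np.mgrid[:h,:w]; K=s['K']; z=s['depth']
    p=np.stack([(u-K[0,2])/K[0,0]*z,-(v-K[1,2])/K[1,1]*z,-z],-1)
    return p@s['W'][:3,:3].T+s['W'][:3,3]
def proj(s,p):
    C=np.linalg.inv(s['W']); q=np.asarray(p)@C[:3,:3].T+C[:3,3]; K=s['K']
    return np.stack([K[0,0]*q[...,0]/-q[...,2]+K[0,2],K[1,1]*-q[...,1]/-q[...,2]+K[1,2]],-1)
def crop(s,name,u0,u1,v0,v1,f):
    cv2.imwrite(f"pics/{name}.png",cv2.resize(s['image'][v0:v1,u0:u1,::-1],None,fx=f,fy=f,interpolation=cv2.INTER_CUBIC))
def save(s,n): cv2.imwrite(f"pics/{n}.png",s['image'][:,:,::-1])
E
python3 - <<'E'
from h import *
s=snap('side'); c=cloud(s)
crop(s,'s1',200,330,130,230,6); crop(s,'s2',200,380,230,345,4)
print('side cam',s['W'][:3,3])
for n,(u,v) in dict(mat=(240,270),tool=(262,269),blade=(288,260),tray=(328,313),cover=(262,160),deck=(290,178),door=(227,192),small=(245,327),table=(180,280)).items(): print(n,c[v,u].round(4), plane(s,u,v,0.))
sc=snap('scene'); c=cloud(sc); print('scene',sc['W'][:3,3]); crop(sc,'c1',180,330,160,320,5)
for n,(u,v) in dict(cover=(259,233),deck=(280,255)).items(): print(n,c[v,u].round(4))
E
```

```text
side cam [ 0.07614953 -0.83989662  0.80485314]
mat [ 0.4159 -0.139  -0.0005] [ 0.415658   -0.13938461  0.        ]
tool [ 0.4613 -0.1868  0.0244] [ 4.73401298e-01 -1.66329817e-01 -1.11022302e-16]
blade [ 0.5509 -0.1836  0.0146] [ 5.59620033e-01 -1.71486261e-01  1.11022302e-16]
tray [ 5.460e-01 -3.823e-01  3.000e-04] [ 0.5461728  -0.38215893  0.        ]
cover [0.6258 0.1085 0.1836] [0.7881911  0.38874759 0.        ]
deck [0.681  0.0199 0.1463] [0.81528764 0.21084015 0.        ]
door [0.4697 0.0514 0.1403] [0.55284131 0.23959571 0.        ]
small [ 0.3359 -0.3245  0.0119] [ 0.33975201 -0.31679971  0.        ]
table [ 0.2517 -0.091  -0.0024] [ 0.25122531 -0.09324969  0.        ]
scene [1.01845156 0.47712398 1.28963291]
cover [0.6342 0.1366 0.1875]
deck [0.6319 0.2097 0.1637]
```

View pics/s1.png

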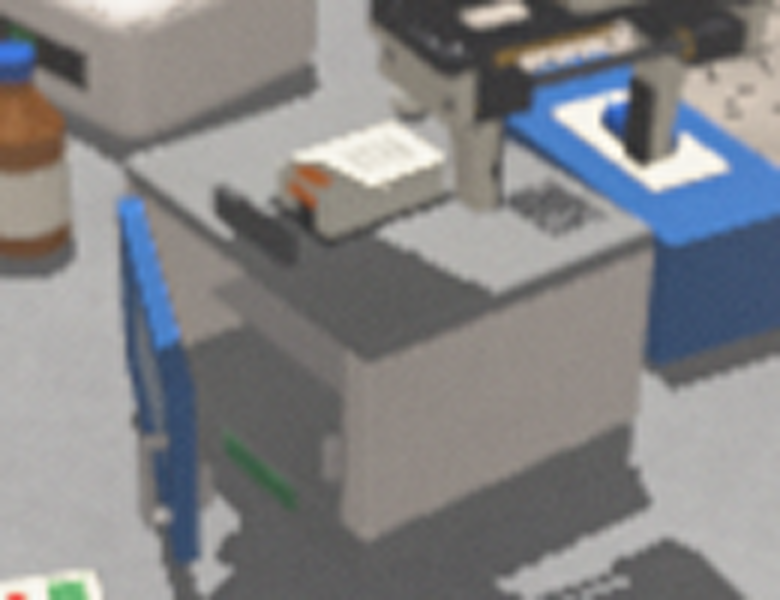

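View pics/s2.png

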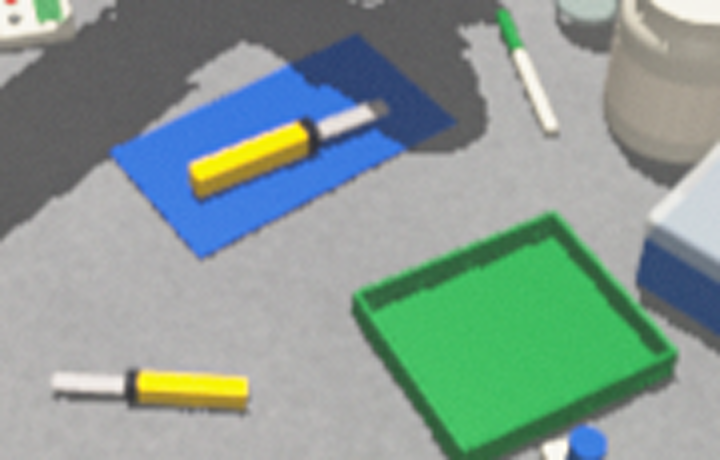

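View pics/c1.png

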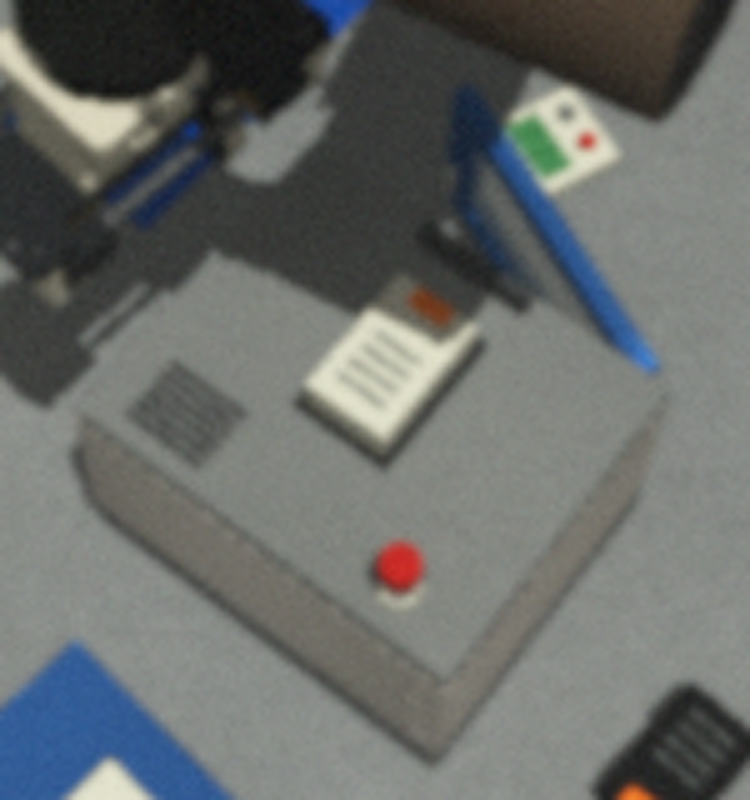

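```bash
python3 - <<'E'
from h import *
s=snap('scene')
P=lambda L,z,f,u0,v0:[plane(s,u0+a/f,v0+b/f,z) for a,b in L]
for q in P([(438,682),(80,415),(665,398),(214,250)],.16,5,180,160): print('deck',q.round(4))
for q in P([(303,392),(383,455),(482,335),(404,277)],.186,5,180,160): print('cover',q.round(4))
for q in P([(655,370),(463,88)],.145,5,180,160): print('door',q.round(4))
s=snap('side')
for q in P([(365,360),(650,243),(128,165)],.16,6,200,130): print('deckS',q.round(4))
for q in P([(373,187),(445,158),(385,122),(290,158)],.186,6,200,130): print('coverS',q.round(4))
for q in P([(128,197),(190,350)],.145,6,200,130): print('doorS',q.round(4))
for q in P([(110,150),(202,259),(456,121),(357,33)],.004,4,200,230): print('mat',q.round(4))
for q in P([(352,295),(465,458),(678,350),(552,211)],.022,4,200,230): print('tray',q.round(4))
img=s['image'].astype(int); c=cloud(s)
m=((img[...,0]>150)&(img[...,1]>120)&(img[...,2]<90)).astype(np.uint8)
n,l,st,ce=cv2.connectedComponentsWithStats(m)
for i in range(1,n):
  if st[i,4]>40:
    p=c[l==i]; print(ce[i],st[i,4],p.mean(0))
# tool: handle top points
    q=p[p[:,2]>0.019]
    if len(q)>10: print(cv2.minAreaRect((q[:,:2]*1000).astype(np.float32)), np.percentile(q[:,2],[10,50,90]))
E
```

```text
deck [0.7308 0.2615 0.16  ]
deck [0.7601 0.0334 0.16  ]
deck [0.5389 0.2399 0.16  ]
deck [0.645  0.0124 0.16  ]
cover [0.6775 0.1138 0.186 ]
cover [0.6732 0.1665 0.186 ]
cover [0.5899 0.1558 0.186 ]
cover [0.5944 0.1043 0.186 ]
door [0.5241 0.2223 0.145 ]
door [0.4694 0.0303 0.145 ]
deckS [ 0.5529 -0.0136  0.16  ]
deckS [0.747  0.0124 0.16  ]
deckS [0.531  0.2256 0.16  ]
coverS [0.6203 0.0978 0.186 ]
coverS [0.6719 0.1073 0.186 ]
coverS [0.6633 0.1597 0.186 ]
coverS [0.5955 0.1477 0.186 ]
doorS [0.5259 0.2161 0.145 ]
doorS [0.4884 0.0566 0.145 ]
mat [ 0.3867 -0.1168  0.004 ]
mat [ 0.3978 -0.237   0.004 ]
mat [ 0.6246 -0.2126  0.004 ]
mat [ 0.6134 -0.0948  0.004 ]
tray [ 0.461  -0.3224  0.022 ]
tray [ 0.455  -0.4521  0.022 ]
tray [ 0.6154 -0.455   0.022 ]
tray [ 0.6189 -0.3281  0.022 ]
[261.89150943 269.28301887] 212 [ 0.46140338 -0.18678385  0.02347626]
((262.60101318359375, -487.60888671875), (793.4323120117188, 77.12491607666016), 56.5576171875) [0.02024845 0.02201061 0.02412797]
[247.38418079 326.91525424] 177 [ 0.33803491 -0.33282203  0.02081649]
```

```bash
python3 - <<'E'
from h import *
T,o=tcp(); print(T.round(3))
s=snap('wrist'); print(s['W'].round(3))
print(plane(s,np.array([333,388,478]),np.array([12,12,12]),.014))
E
```

```text
[[-0.    -1.     0.     0.675]
 [-0.     0.     1.    -0.   ]
 [-1.     0.    -0.     0.226]
 [ 0.     0.     0.     1.   ]]
[[-1.    -0.    -0.001  0.675]
 [ 0.001 -0.952 -0.307 -0.085]
 [-0.    -0.307  0.952  0.384]
 [ 0.     0.     0.     1.   ]]
[[ 0.57935385 -0.18048324  0.014     ]
 [ 0.51627474 -0.18043963  0.014     ]
 [ 0.41307294 -0.18036827  0.014     ]]
```

```bash
python3 -m crank '[{"linear":[-0.24,-0.17,0],"rot":[0,0,1],"hand":1},{"linear":[-0.24,-0.17,0],"rot":[0,0,1],"hand":1},{"linear":[-0.24,-0.17,0],"rot":[0,0,1],"hand":1},{"linear":[-0.24,-0.17,0],"rot":[0,0,1],"hand":1},{"linear":[-0.24,-0.17,0],"rot":[0,0,1],"hand":1},{"linear":[-0.24,-0.17,0],"rot":[0,0,1],"hand":1},{"linear":[-0.24,-0.17,0],"rot":[0,0,1],"hand":1},{"linear":[-0.24,-0.17,0],"rot":[0,0,1],"hand":1},{"linear":[-0.24,-0.17,0],"rot":[0,0,1],"hand":1},{"linear":[-0.24,-0.17,0],"rot":[0,0,1],"hand":1},{"linear":[-0.24,-0.17,0],"rot":[0,0,1],"hand":1},{"linear":[-0.24,-0.17,0],"rot":[0,0,1],"hand":1},{"linear":[-0.24,-0.17,0],"rot":[0,0,1],"hand":1},{"linear":[-0.24,-0.17,0],"rot":[0,0,1],"hand":1},{"linear":[-0.24,-0.17,0],"rot":[0,0,1],"hand":1},{"linear":[-0.24,-0.17,0],"rot":[0,0,1],"hand":1},{"linear":[-0.24,-0.17,0],"rot":[0,0,1],"hand":1},{"linear":[-0.24,-0.17,0],"rot":[0,0,1],"hand":1}]' | tail -c 600
python3 - <<'E'
from h import *
T,o=tcp(); print(T.round(3),o['joint_pos'].round(1))
s=snap('wrist'); save(s,'w1')
img=s['image'].astype(int)
m=((img[...,0]>130)&(img[...,1]>100)&(img[...,2]<90)).astype(np.uint8)
n,l,st,ce=cv2.connectedComponentsWithStats(m)
for i in range(1,n):
  if st[i,4]>100: print(ce[i],st[i])
E
```

```text
clock: 2.65
tool_pos: [0.4074, -0.1885, 0.2277]
orientation: [-162.4, 89.8, 20.7]
force: [0.0, 0.4, -0.2]
opening: 0.0878
[[ 0.004  0.053 -0.999  0.407]
 [ 0.001 -0.999 -0.053 -0.188]
 [-1.    -0.001 -0.004  0.228]
 [ 0.     0.     0.     1.   ]] [  0.4  -1.5 -26.3  -0.1 -65.   92.7]
[344.18303571 211.09151786] [325 193  37  35 448]
[397.53030303 266.06060606] [388 258  17  24 132]
```

View pics/w1.png

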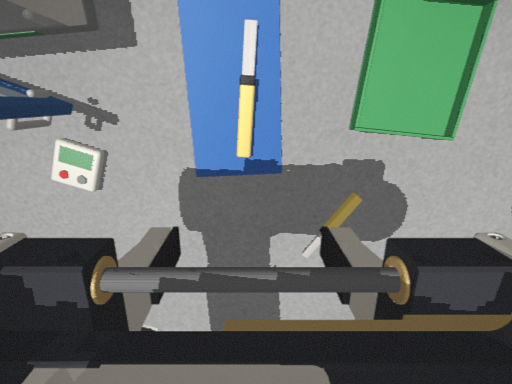

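```bash
python3 - <<'E'
from h import *
s=snap('wrist')
img=s['image']; crop(s,'w2',160,300,0,190,4)
hsv=cv2.cvtColor(img,cv2.COLOR_RGB2HSV)
m=cv2.inRange(hsv,(18,120,90),(38,255,255)); m[190:]=0; m[:, :200]=0; m[:,290:]=0
v,u=np.nonzero(m); p=plane(s,u,v,.024)[:,:2]*1000
r=cv2.minAreaRect(p.astype(np.float32)); print('handle top',r,cv2.boxPoints(r).round(1).tolist())
m2=((img.astype(int).min(-1)>150)).astype(np.uint8); m2[85:]=0; m2[:,:235]=0; m2[:,265:]=0
v,u=np.nonzero(m2); p=plane(s,u,v,.015)[:,:2]*1000
r=cv2.minAreaRect(p.astype(np.float32)); print('blade',r,cv2.boxPoints(r).round(1).tolist())
hm=cv2.inRange(hsv,(100,150,60),(125,255,255)); hm[:, :175]=0; hm[185:]=0; hm[:,290:]=0
v,u=np.nonzero(hm); p=plane(s,u,v,.004)[:,:2]*1000
r=cv2.minAreaRect(p.astype(np.float32)); print('mat',r,cv2.boxPoints(r).round(1).tolist())
hm=cv2.inRange(hsv,(50,120,40),(75,255,255)); hm[:, :345]=0; hm[145:]=0
v,u=np.nonzero(hm); p=plane(s,u,v,.022)[:,:2]*1000
r=cv2.minAreaRect(p.astype(np.float32)); print('tray',r,cv2.boxPoints(r).round(1).tolist())
E
```

```text
handle top ((465.2637939453125, -180.38424682617188), (16.22525978088379, 87.43767547607422), 89.46521759033203) [[421.5, -188.10000610351562], [508.8999938964844, -188.89999389648438], [509.1000061035156, -172.6999969482422], [421.6000061035156, -171.89999389648438]]
blade ((543.9674682617188, -180.6551055908203), (15.20152473449707, 72.38874816894531), 89.51960754394531) [[507.70001220703125, -188.0], [580.0999755859375, -188.60000610351562], [580.2000122070312, -173.39999389648438], [507.79998779296875, -172.8000030517578]]
mat ((495.15753173828125, -164.82485961914062), (208.30723571777344, 117.0506362915039), 5.118162631988525) [[386.20001220703125, -115.80000305175781], [396.6000061035156, -232.39999389648438], [604.0999755859375, -213.8000030517578], [593.7000122070312, -97.19999694824219]]
tray ((536.8950805664062, -383.479248046875), (134.70852661132812, 154.72047424316406), 87.43562316894531) [[456.6000061035156, -447.29998779296875], [611.2000122070312, -454.20001220703125], [617.2000122070312, -319.70001220703125], [462.6000061035156, -312.70001220703125]]
```

View pics/w2.png

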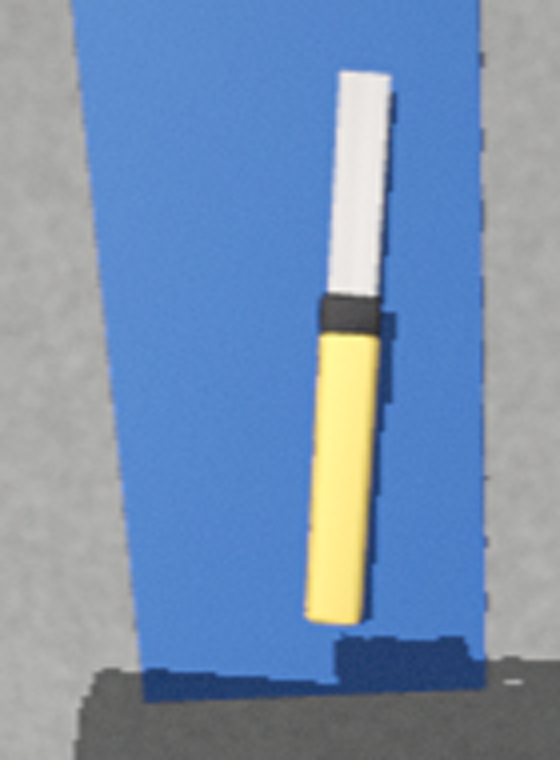

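```bash
python3 -m crank '[{"linear":[0.47,0.04,0],"rot":[0,0,0.5],"hand":1},{"linear":[0.47,0.04,0],"rot":[0,0,0],"hand":1},{"linear":[0.43,0.04,-0.6],"rot":[0,0,0],"hand":1},{"linear":[0,0,-0.9],"rot":[0,0,0],"hand":1},{"linear":[0,0,-0.8],"rot":[0,0,0],"hand":1},{"linear":[0,0,-0.6],"rot":[0,0,0],"hand":1},{"linear":[0,0,0],"rot":[0,0,0],"hand":1}]'
python3 - <<'E'
from h import *
T,o=tcp(); print(T.round(4))
E
```

```text
clock: 3.62
tool_pos: [0.4959, -0.1799, 0.0513]
orientation: [178.6, 89.3, 3.4]
force: [-0.0, -0.7, 0.5]
opening: 0.0877
[[ 1.180e-02  8.350e-02 -9.964e-01  4.959e-01]
 [ 7.000e-04 -9.965e-01 -8.350e-02 -1.799e-01]
 [-9.999e-01  3.000e-04 -1.180e-02  5.130e-02]
 [ 0.000e+00  0.000e+00  0.000e+00  1.000e+00]]
```

```bash
python3 -m crank '[{"linear":[-0.08,0,0],"rot":[0,0,-0.98],"hand":1},{"linear":[0,0,-0.3],"rot":[0,0,0],"hand":0.6},{"linear":[0,0,-0.2],"rot":[0,0,0],"hand":0.6},{"linear":[0,0,0],"rot":[0,0,0],"hand":0.6}]'
python3 - <<'E'
from h import *
T,o=tcp(); print(T.round(4))
E
```

```text
clock: 4.12
tool_pos: [0.4964, -0.1797, 0.0263]
orientation: [175.7, 88.9, -4.6]
force: [-0.3, 0.0, 0.0]
opening: 0.0632
[[ 0.0196 -0.006  -0.9998  0.4964]
 [-0.0016 -1.      0.006  -0.1797]
 [-0.9998  0.0015 -0.0196  0.0263]
 [ 0.      0.      0.      1.    ]]
```

```bash
python3 -m crank '[{"linear":[-0.08,0,-0.1],"rot":[0,0.22,0],"hand":0.6},{"linear":[0,0,-0.15],"rot":[0,0,0],"hand":0.6},{"linear":[0,0,-0.06],"rot":[0,0,0],"hand":0.4},{"linear":[0,0,0],"rot":[0,0,0],"hand":0.4}]'
python3 - <<'E'
from h import *
T,o=tcp(); print(T.round(4))
E
```

```text
clock: 4.62
tool_pos: [0.4925, -0.1797, 0.0081]
orientation: [125.2, 89.9, -55.1]
force: [0.0, -0.0, -0.2]
opening: 0.0385
[[ 0.0012 -0.0059 -1.      0.4925]
 [-0.0018 -1.      0.0059 -0.1797]
 [-1.      0.0018 -0.0013  0.0081]
 [ 0.      0.      0.      1.    ]]
```

Good; close and lift slightly.

```bash
python3 -m crank '[{"linear":[0,0,0],"rot":[0,0,0],"hand":0},{"linear":[0,0,0],"rot":[0,0,0],"hand":0},{"linear":[0,0,0],"rot":[0,0,0],"hand":0},{"linear":[0,0,0],"rot":[0,0,0],"hand":0},{"linear":[0,0,0.5],"rot":[0,0,0],"hand":0},{"linear":[0,0,1],"rot":[0,0,0],"hand":0},{"linear":[0,0,1],"rot":[0,0,0],"hand":0},{"linear":[0,0,1],"rot":[0,0,0],"hand":0},{"linear":[0,0,0.8],"rot":[0,0,0],"hand":0},{"linear":[0,0,0],"rot":[0,0,0],"hand":0}]'
python3 - <<'E'
from h import *
T,o=tcp(); print(T.round(4))
s=snap('wrist'); save(s,'w3'); s=snap('side'); save(s,'s3'); s=snap('scene'); save(s,'c3')
E
```

```text
clock: 5.88
tool_pos: [0.4892, -0.1798, 0.2743]
orientation: [73.7, 89.9, -106.7]
force: [1.2, 0.9, -1.7]
opening: 0.0176
[[-6.000e-04 -6.300e-03 -1.000e+00  4.892e-01]
 [-1.900e-03 -1.000e+00  6.300e-03 -1.798e-01]
 [-1.000e+00  1.900e-03  6.000e-04  2.743e-01]
 [ 0.000e+00  0.000e+00  0.000e+00  1.000e+00]]
```

View pics/w3.png

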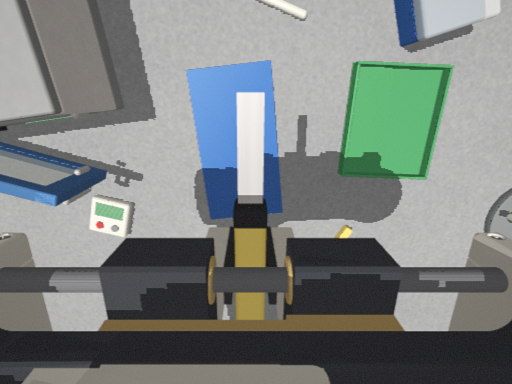

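View pics/s3.png

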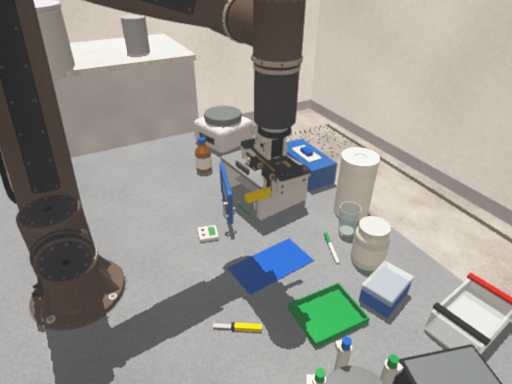

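View pics/c3.png

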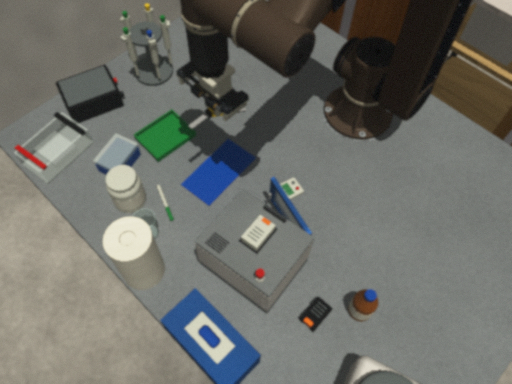

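```bash
python3 - <<'E'
from h import *
s=snap('scene'); crop(s,'c4',185,325,165,315,5)
hsv=cv2.cvtColor(s['image'],cv2.COLOR_RGB2HSV)
hm=cv2.inRange(hsv,(50,120,40),(75,255,255)); 
n,l,st,ce=cv2.connectedComponentsWithStats(hm)
for i in range(1,n):
  if st[i,4]>100:
    v,u=np.nonzero(l==i); p=plane(s,u,v,.004)[:,:2]*1000; r=cv2.minAreaRect(p.astype(np.float32)); print('green',st[i],r)
s=snap('wrist')
T,o=tcp(); z=T[2,3]+.006
print('tip',[ (plane(s,u,93,z)-T[:3,3]).round(4) for u in (238,250.5,264)])
E
```

```text
green [ 135  111   60   49 1585] ((534.1334838867188, -396.0786437988281), (138.61354064941406, 161.56431579589844), 87.25175476074219)
tip [array([0.0868, 0.0044, 0.006 ]), array([ 0.0867, -0.0019,  0.006 ]), array([ 0.0867, -0.0088,  0.006 ])]
```

View pics/c4.png

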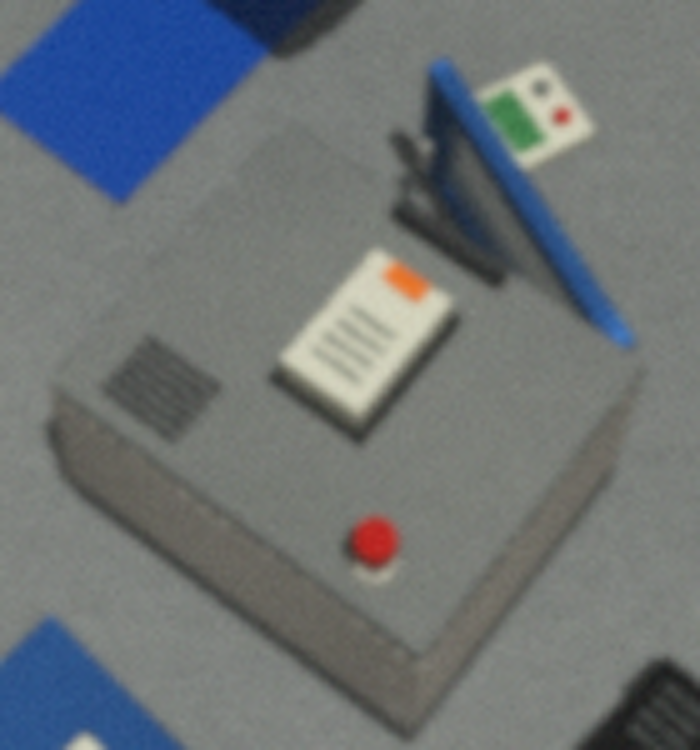

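```bash
python3 -m crank '[{"linear":[-0.1,0.7,0.1],"rot":[0,0,0.2],"hand":0},{"linear":[-0.1,0.7,0.1],"rot":[0,0,0.2],"hand":0},{"linear":[-0.1,0.7,0.1],"rot":[0,0,0.2],"hand":0},{"linear":[-0.1,0.7,0.1],"rot":[0,0,0.2],"hand":0},{"linear":[-0.1,0.7,0.1],"rot":[0,0,0.2],"hand":0},{"linear":[-0.1,0.5,0.1],"rot":[0,0,0.2],"hand":0},{"linear":[0,0,0],"rot":[0,0,0],"hand":0}]'
python3 - <<'E'
from h import *
T,o=tcp(); print(T.round(4))
s=snap('wrist'); save(s,'w5'); 
np.savez('w5',**s)
E
```

```text
clock: 7.0
tool_pos: [0.4454, 0.0664, 0.295]
orientation: [10.6, 88.2, -163.7]
force: [-0.6, -0.2, -1.4]
opening: 0.0179
[[-0.0293  0.0988 -0.9947  0.4454]
 [-0.0086 -0.9951 -0.0986  0.0664]
 [-0.9995  0.0056  0.03    0.295 ]
 [ 0.      0.      0.      1.    ]]
```

View pics/w5.png

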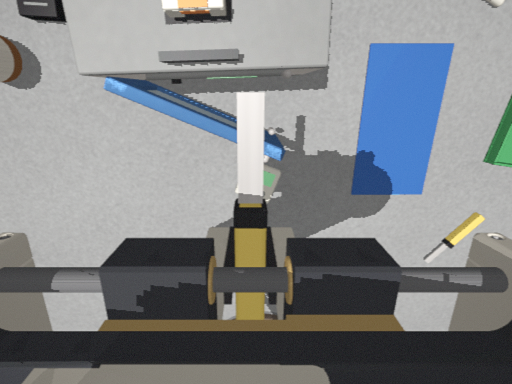

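```bash
python3 - <<'E'
from h import *
s=dict(np.load('w5.npz')); crop(s,'w6',60,345,0,165,2.8)
crop(s,'w7',140,260,0,75,6)
E
```

```text
(no output)
```

View pics/w6.png

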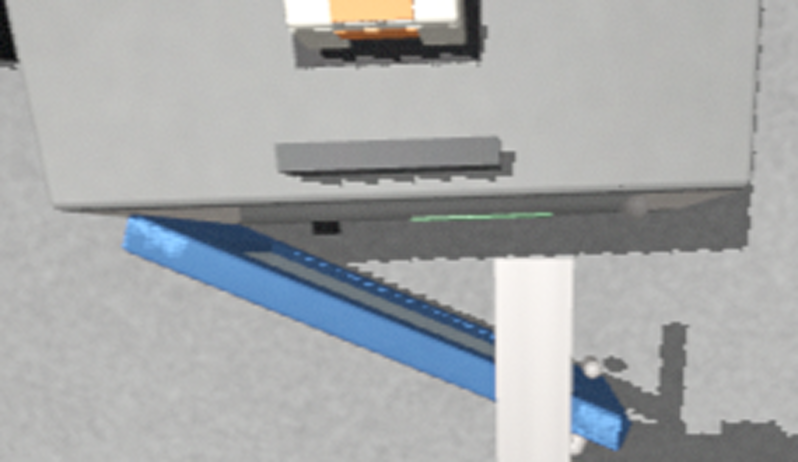

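View pics/w7.png

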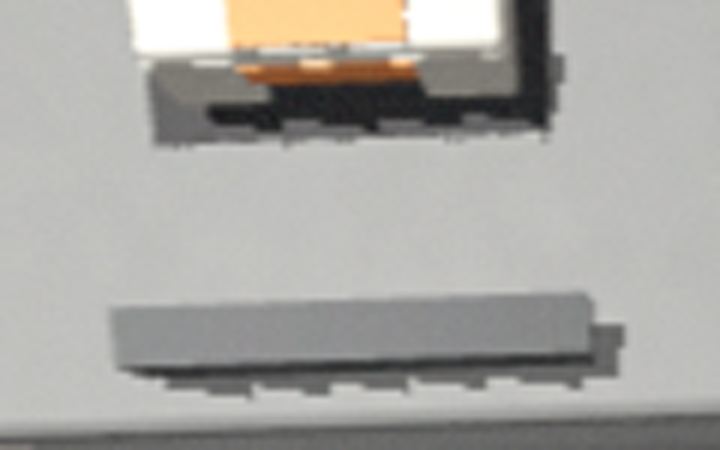

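```bash
python3 - <<'E'
from h import *
s=dict(np.load('w5.npz'))
f=lambda L,k,u0,z:np.array([plane(s,u0+(a+.5)/k-.5,(b+.5)/k-.5,z)[:2] for a,b in L])*1000
r=f([(110,309),(585,293),(115,367),(588,354)],6,140,.178); print('rail',r.round(1),np.linalg.norm(r[0]-r[1]))
d=f([(55,207),(748,186)],2.8,60,.16); print('deck',d.round(1),np.linalg.norm(d[0]-d[1]))
c=f([(133,52),(500,40)],6,140,.186); print('cover',c.round(1),np.linalg.norm(c[0]-c[1]))
D=f([(130,217),(125,243),(628,425),(613,448)],2.8,60,.145); print('door',D.round(1))
for n,a in (('rail',r),('deck',d),('cov',c),('door',D[[0,2]]),('doorout',D[[1,3]])):
  e=a[0]-a[1]; print(n,'yaw',np.degrees(np.arctan2(-e[0],e[1])).round(2),'mid',a[:2].mean(0).round(1))
cl=cloud(s); 
for n,(u,v) in dict(deck=(110,40),deck2=(290,40),rail=(200,55),door=(190,113)).items(): print(n,cl[v,u].round(4))
T,_=tcp(); print('tip rel in tool frame', )
p=plane(s,np.array([238,250.5,264]),np.array([93,93,93.]),T[2,3]+.009); print((p-T[:3,3])@T[:3,:3])
E
```

```text
rail [[557.4 156.2]
 [566.3  87.8]
 [549.8 155.6]
 [558.3  86.7]] 69.03836617539119
deck [[532.2 236. ]
 [561.9   2.8]] 235.1012287179881
cover [[588.5 150.4]
 [594.8 101.3]] 49.51578385118823
door [[531.4 218. ]
 [522.4 220.4]
 [474.   29.7]
 [464.3  34.3]]
rail yaw 7.42 mid [561.9 122. ]
deck yaw 7.26 mid [547.1 119.4]
cov yaw 7.33 mid [591.6 125.9]
door yaw -16.96 mid [502.7 123.8]
doorout yaw -17.34 mid [493.4 127.4]
deck [0.5639 0.2052 0.16  ]
deck2 [0.5802 0.0408 0.1608]
rail [0.5579 0.1196 0.1781]
door [0.5048 0.1334 0.1444]
tip rel in tool frame
[[-0.01170262 -0.00566293 -0.08662397]
 [-0.01166599  0.00049364 -0.08662701]
 [-0.0116264   0.00714627 -0.08663029]]
```

```bash
python3 - <<'E'
from h import *
s=dict(np.load('w5.npz')); T,_=tcp(); cl=cloud(s)
for v in (95,100,120,140,160,180,195,240,255):
  q=cl[v,250]; print(v,((q-T[:3,3])@T[:3,:3]).round(4))
g=cv2.cvtColor(s['image'],cv2.COLOR_RGB2GRAY); print(g[86:98,250], g[110,230:272])
p=plane(s,np.array([237.5,250.5,264]),np.array([92,92,92.]),T[2,3]+.0045); print((p-T[:3,3])@T[:3,:3])
E
```

```text
95 [-0.007   0.0003 -0.0858]
100 [-0.0069  0.0003 -0.0833]
120 [-0.0072  0.0003 -0.0734]
140 [-0.0079  0.0003 -0.0631]
160 [-0.0069  0.0003 -0.0522]
180 [-0.0066  0.0003 -0.0407]
195 [-0.0069  0.0003 -0.032 ]
240 [-0.0161  0.0003 -0.0084]
255 [-0.0159  0.0003  0.0013]
[102 103 104  97 111 180 220 245 246 245 245 244] [180 177 174 173 176 179 197 234 245 244 243 243 241 241 241 240 240 240
 240 242 242 242 243 243 243 243 241 241 239 238 237 237 238 232 204 181
 184 184 184 183 182 181]
[[-0.00722082 -0.0060883  -0.08720492]
 [-0.0071816   0.00050327 -0.0872083 ]
 [-0.00714085  0.00735208 -0.08721182]]
```

```bash
cat > plan.py <<'E'
from h import *
import sys
YAW=7.35; O=np.array([.6458,.1328,0.])
Rz=R.from_euler('z',YAW,degrees=True).as_matrix()
TIP=np.array([-.0057,.0005,-.0873])
def w(X,Y,Z): return O+Rz@(np.array([X,Y,Z])/1000)
def delta(tip,dip):
    T,o=tcp()
    b=Rz@np.array([np.cos(np.radians(dip)),0,-np.sin(np.radians(dip))]); z=-b
    y=Rz@np.array([0,-1,0.]); x=np.cross(y,z); Rt=np.stack([x,y,z],1)
    p=w(*tip)-Rt@TIP
    rv=R.from_matrix(Rt@T[:3,:3].T).as_rotvec(degrees=True)
    t=Rz.T@(T[:3,3]+T[:3,:3]@TIP-O)*1000
    bb=Rz.T@-T[:3,2]
    print('tip now inc',t.round(1),'dip',np.degrees(-np.arcsin(bb[2])).round(1),'yawerr',np.degrees(np.arctan2(bb[1],bb[0])).round(1),'F',o['force'].round(1),'op',round(o['opening'],4),'t',o['clock'])
    print('lin units',((p-T[:3,3])/.06).round(2),'rot units',(rv/5).round(2))
if __name__=='__main__': a=[float(q) for q in sys.argv[1:]]; delta(a[:3],a[3])
E
python3 plan.py -97 0 192 28
```

```text
tip now inc [-120.1  -44.1  297.6] dip 1.8 yawerr -1.7 F [ 0.1 -0.4 -1. ] op 0.0178 t 7.05
lin units [ 0.42  0.75 -1.11] rot units [-0.53  5.22  0.32]
```

```bash
python3 -m crank '[{"linear":[0.07,0.12,-0.1],"rot":[-0.09,0.85,0.05],"hand":0},{"linear":[0.07,0.12,-0.1],"rot":[-0.09,0.85,0.05],"hand":0},{"linear":[0.07,0.12,-0.1],"rot":[-0.09,0.85,0.05],"hand":0},{"linear":[0.07,0.12,-0.1],"rot":[-0.09,0.85,0.05],"hand":0},{"linear":[0.07,0.12,-0.1],"rot":[-0.09,0.85,0.05],"hand":0},{"linear":[0.07,0.12,-0.1],"rot":[-0.09,0.85,0.05],"hand":0},{"linear":[0,0,0],"rot":[0,0,0],"hand":0}]'
python3 plan.py -97 0 192 28
```

```text
clock: 7.92
tool_pos: [0.4706, 0.1035, 0.2508]
orientation: [0.7, 61.2, -172.5]
force: [-0.3, 0.4, -1.3]
opening: 0.0174
tip now inc [-98.3  -8.  213.7] dip 28.8 yawerr -0.7 F [-0.3  0.4 -1.3] op 0.0174 t 7.925
lin units [-0.    0.12 -0.38] rot units [ 0.09 -0.16  0.09]
```

```bash
python3 -m crank '[{"linear":[0,0.12,-0.15],"rot":[0.09,-0.16,0.09],"hand":0},{"linear":[0,0,-0.15],"rot":[0,0,0],"hand":0},{"linear":[0,0,0],"rot":[0,0,0],"hand":0}]'
python3 plan.py -97 0 192 28
python3 - <<'E'
from h import *
s=snap('wrist'); save(s,'w8'); s=snap('side'); crop(s,'s8',190,330,110,230,5)
E
```

```text
clock: 8.3
tool_pos: [0.4701, 0.1097, 0.2315]
orientation: [-0.1, 62.2, -172.8]
force: [-0.2, -0.6, -0.7]
opening: 0.0183
tip now inc [-97.4  -1.  195.8] dip 27.8 yawerr -0.1 F [-0.2 -0.6 -0.7] op 0.0183 t 8.3
lin units [ 0.01  0.02 -0.06] rot units [-0.01  0.03  0.02]
```

View pics/w8.png

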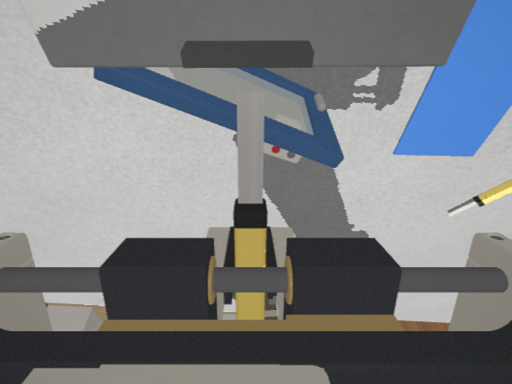

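View pics/s8.png

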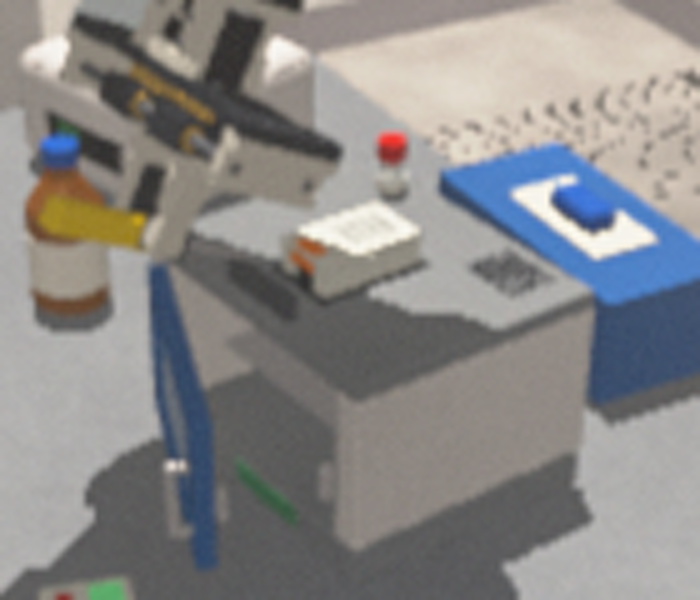

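```bash
python3 plan.py -70 0.5 176 28
```

```text
tip now inc [-96.8  -0.8 196.7] dip 27.8 yawerr -0.0 F [ 0.2 -0.5 -0.3] op 0.0177 t 8.4
lin units [ 0.44  0.08 -0.34] rot units [-0.02  0.05  0.01]
```

```bash
python3 -m crank '[{"linear":[0.05,0.02,-0.1],"rot":[0,0.04,0],"hand":0},{"linear":[0.13,0.02,-0.08],"rot":[0,0,0],"hand":0},{"linear":[0.13,0.02,-0.08],"rot":[0,0,0],"hand":0},{"linear":[0.13,0.02,-0.08],"rot":[0,0,0],"hand":0},{"linear":[0,0,0],"rot":[0,0,0],"hand":0}]'
python3 plan.py -48 0.5 164 28
python3 - <<'E'
from h import *
s=snap('wrist'); save(s,'w9'); s=snap('side'); crop(s,'s9',200,300,120,200,7)
E
```

```text
clock: 9.02
tool_pos: [0.4994, 0.1152, 0.2109]
orientation: [-0.2, 62.1, -172.9]
force: [-0.3, -0.2, -0.2]
opening: 0.0174
tip now inc [-67.6   0.7 175.2] dip 27.9 yawerr -0.0 F [-0.3 -0.2 -0.2] op 0.0174 t 9.025
lin units [ 0.33  0.04 -0.18] rot units [-0.02  0.02  0.01]
```

View pics/w9.png

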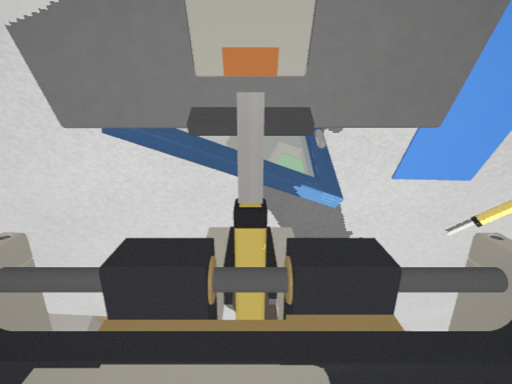

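View pics/s9.png

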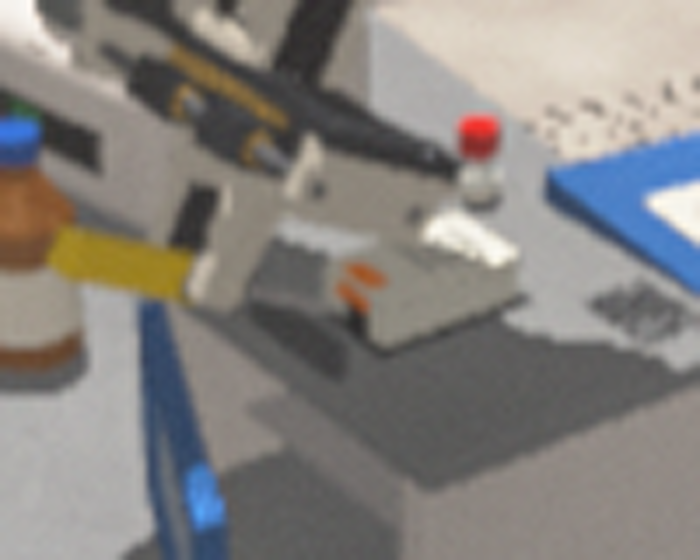

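```bash
python3 - <<'E'
from plan import *
s=snap('wrist'); cl=cloud(s)
q=lambda p:(Rz.T@(p-O)*1000).round(1)
for u,v in ((215,72),(290,72)): print('covtop',q(cl[v,u]))
for u in (195,306): print('cov front edge',q(plane(s,u,76.5,.186)))
for v in (106.5,): print('rail in L/R',q(plane(s,192,v,.178)),q(plane(s,310,v,.178)))
for u,v in ((120,80),(380,80),(215,115),(290,115)): print('deck/rail',q(cl[v,u]))
for v in (97,105,120,150): print('blade',q(cl[v,250]))
print(q(plane(s,250.5,92,.1755)))
E
```

```text
covtop [-53.9  15.9 185.2]
covtop [-53.6 -17.8 186.1]
cov front edge [-55.6  25.1 186. ]
cov front edge [-55.7 -25.2 186. ]
rail in L/R [-75.   30.5 178. ] [-75.  -31.2 178. ]
deck/rail [-68.8  71.9 160.2]
deck/rail [-69.3 -71.8 159.4]
deck/rail [-84.   19.9 171.3]
deck/rail [-84.3 -22.4 170.7]
blade [-69.8   0.2 177.8]
blade [-73.3   0.2 179.6]
blade [-79.5   0.2 183.8]
blade [-93.8   0.2 190.4]
[-6.830e+01 -1.000e-01  1.755e+02]
```

```bash
python3 -m crank '[{"linear":[0.11,0.01,-0.06],"rot":[0,0,0],"hand":0},{"linear":[0.11,0.01,-0.06],"rot":[0,0,0],"hand":0},{"linear":[0.1,0.01,-0.05],"rot":[0,0,0],"hand":0},{"linear":[0,0,0],"rot":[0,0,0],"hand":0}]'
python3 plan.py -47.5 0.5 162.5 22
python3 - <<'E'
from h import *
s=snap('wrist'); save(s,'w10'); s=snap('side'); crop(s,'s10',200,300,120,200,7)
E
```

```text
clock: 9.68
tool_pos: [0.5196, 0.1171, 0.2013]
orientation: [-0.3, 62.2, -172.9]
force: [-0.5, 0.3, -1.1]
opening: 0.0177
tip now inc [-4.730e+01  1.000e-01  1.657e+02] dip 27.8 yawerr 0.0 F [-0.5  0.3 -1.1] op 0.0177 t 9.675
lin units [-0.06 -0.   -0.19] rot units [ 0.12 -1.15  0.01]
```

View pics/w10.png

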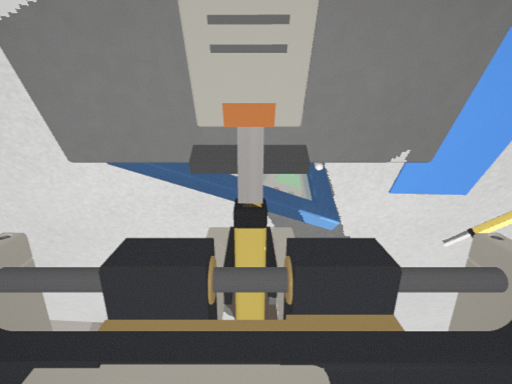

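View pics/s10.png

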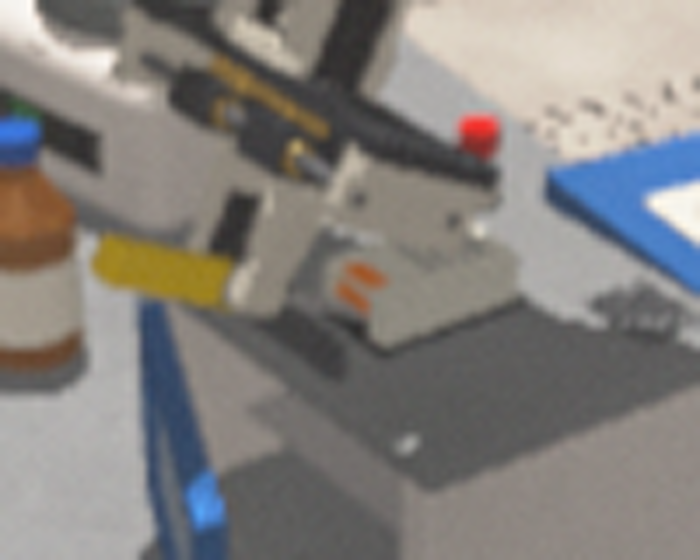

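```bash
python3 plan.py -47.5 0.3 170 14;python3 plan.py -47.5 0.3 181 -3
```

```text
tip now inc [-47.6   0.2 166.1] dip 27.7 yawerr 0.0 F [-0.8  0.9 -1.1] op 0.0175 t 9.775
lin units [-0.1  -0.01 -0.27] rot units [ 0.32 -2.73  0.  ]
tip now inc [-47.6   0.2 166.1] dip 27.7 yawerr 0.0 F [-0.8  0.9 -1.1] op 0.0175 t 9.775
lin units [-0.11 -0.01 -0.52] rot units [ 0.76 -6.1  -0.  ]
```

```bash
python3 -m crank '[{"linear":[-0.04,0,-0.09],"rot":[0.11,-0.9,0],"hand":0},{"linear":[-0.03,0,-0.09],"rot":[0.11,-0.9,0],"hand":0},{"linear":[-0.03,0,-0.09],"rot":[0.11,-0.9,0],"hand":0},{"linear":[0,0,0],"rot":[0,0,0],"hand":0}]'
python3 plan.py -47.5 0.3 174 8;python3 plan.py -47.5 0.3 179.3 0
```

```text
clock: 10.28
tool_pos: [0.5138, 0.117, 0.1855]
orientation: [-0.3, 76.3, -172.9]
force: [0.1, -0.3, -2.7]
opening: 0.0179
tip now inc [-46.8   0.7 170.4] dip 13.7 yawerr 0.0 F [ 0.1 -0.3 -2.7] op 0.0179 t 10.275
lin units [-0.03 -0.01 -0.08] rot units [ 0.13 -1.13 -0.  ]
tip now inc [-46.8   0.7 170.4] dip 13.7 yawerr 0.0 F [ 0.1 -0.3 -2.7] op 0.0179 t 10.275
lin units [-0.03 -0.01 -0.2 ] rot units [ 0.34 -2.72 -0.  ]
```

```bash
python3 -m crank '[{"linear":[-0.02,0,-0.05],"rot":[0.07,-0.55,0],"hand":0},{"linear":[-0.01,0,-0.05],"rot":[0.07,-0.55,0],"hand":0},{"linear":[0,0,0],"rot":[0,0,0],"hand":0}]'
python3 plan.py -47.5 0.3 179.3 0
python3 - <<'E'
from h import *
s=snap('side'); crop(s,'s11',200,300,120,200,7)
E
```

```text
clock: 10.65
tool_pos: [0.5134, 0.1169, 0.1808]
orientation: [0.1, 81.8, -172.6]
force: [-0.5, -0.1, -1.6]
opening: 0.0174
tip now inc [-46.1   0.7 174. ] dip 8.2 yawerr 0.0 F [-0.5 -0.1 -1.6] op 0.0174 t 10.65
lin units [-0.02 -0.01 -0.12] rot units [ 0.21 -1.62 -0.01]
```

View pics/s11.png

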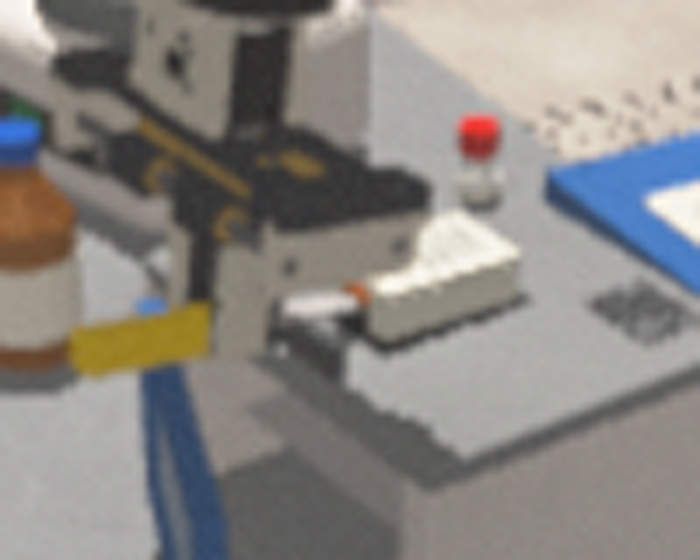

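```bash
python3 -m crank '[{"linear":[-0.02,0,-0.05],"rot":[0.07,-0.55,0],"hand":0},{"linear":[-0.01,0,-0.05],"rot":[0.07,-0.55,0],"hand":0},{"linear":[0,0,-0.04],"rot":[0.07,-0.55,0],"hand":0},{"linear":[0,0,0],"rot":[0,0,0],"hand":0}]'
python3 plan.py -47.5 0.3 182 -4
python3 - <<'E'
from h import *
s=snap('side'); crop(s,'s12',200,300,120,200,7); s=snap('wrist'); save(s,'w12'); cl=cloud(s); T,_=tcp()
for v in (100,120,140,160,180): print(v,((cl[v,250]-T[:3,3])@T[:3,:3]).round(4))
E
```

```text
clock: 11.2
tool_pos: [0.5141, 0.1168, 0.1736]
orientation: [79.0, 89.8, -93.7]
force: [-1.0, -0.9, 0.4]
opening: 0.0176
tip now inc [-45.4   0.5 179.3] dip 0.0 yawerr -0.0 F [-1.  -0.9  0.4] op 0.0176 t 11.2
lin units [-0.02 -0.01 -0.06] rot units [ 0.14 -0.8   0.  ]
100 [-0.0236  0.0011 -0.083 ]
120 [-0.0074  0.0011 -0.0731]
140 [-0.0071  0.0011 -0.0627]
160 [-0.0059  0.0011 -0.0517]
180 [-0.0077  0.0011 -0.0408]
```

View pics/s12.png

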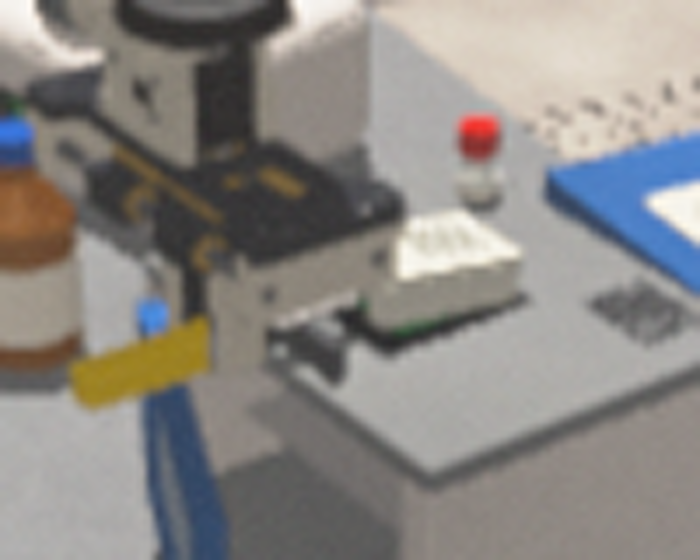

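View pics/w12.png

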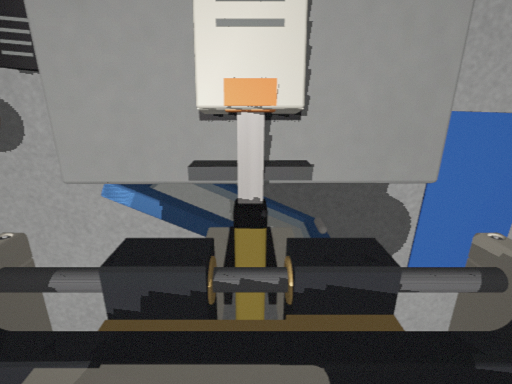

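```bash
python3 - <<'E'
from plan import *
s=snap('wrist'); cl=cloud(s)
for u,v in ((212,95),(290,95),(212,50),(290,50),(250,10)): print((Rz.T@(cl[v,u]-O)*1000).round(1))
E
```

```text
[-46.9  17.4 195.4]
[-46.9 -18.1 196.4]
[-28.   16.8 193.6]
[-27.9 -17.7 193.3]
[-11.9   0.  191.2]
```

```bash
python3 -m crank '[{"linear":[-0.15,-0.02,0.01],"rot":[-0.03,0.2,0],"hand":0},{"linear":[-0.3,-0.04,0.01],"rot":[0,0,0],"hand":0},{"linear":[-0.4,-0.05,0.02],"rot":[0,0,0],"hand":0},{"linear":[-0.2,-0.02,0.3],"rot":[0,0,0],"hand":0},{"linear":[0,0,0.9],"rot":[0,0,0],"hand":0},{"linear":[0,0,0],"rot":[0,0,0],"hand":0}]'
python3 plan.py -47.5 0.3 182 0
python3 - <<'E'
from h import *
s=snap('side'); crop(s,'s13',200,300,120,200,7); s=snap('wrist'); save(s,'w13'); T,_=tcp(); print(T.round(3))
E
```

```text
clock: 12.1
tool_pos: [0.4458, 0.1078, 0.2476]
orientation: [10.7, 88.3, -162.1]
force: [-0.6, -0.6, -1.4]
opening: 0.0175
tip now inc [-1.141e+02  2.000e-01  2.507e+02] dip 1.7 yawerr -0.1 F [-0.6 -0.6 -1.4] op 0.0175 t 12.1
lin units [ 1.1   0.14 -1.19] rot units [ 0.1  -0.32  0.02]
[[-0.034  0.125 -0.992  0.444]
 [-0.011 -0.992 -0.125  0.107]
 [-0.999  0.007  0.035  0.244]
 [ 0.     0.     0.     1.   ]]
```

View pics/s13.png

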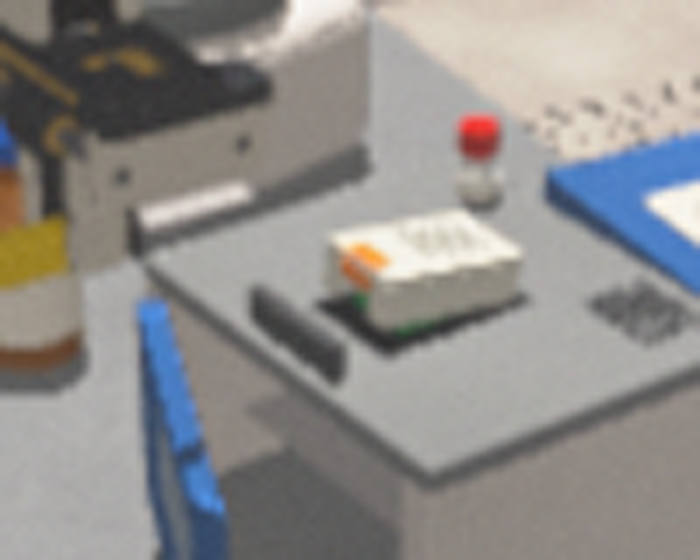

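View pics/w13.png

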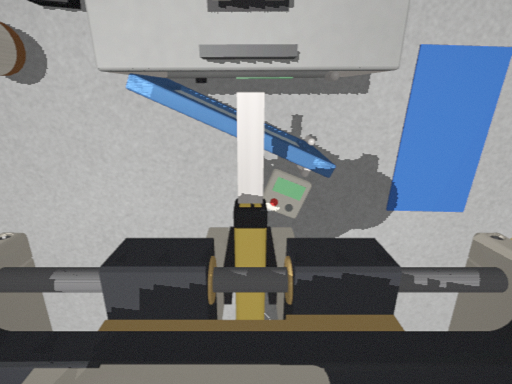

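```bash
python3 -m crank '[{"linear":[0.1,-0.9,0],"rot":[0.02,-0.2,-0.1],"hand":0},{"linear":[0.1,-0.9,0],"rot":[0.02,-0.15,-0.1],"hand":0},{"linear":[0.1,-0.9,0],"rot":[0,0,-0.1],"hand":0},{"linear":[0.1,-0.9,0],"rot":[0,0,-0.1],"hand":0},{"linear":[0.1,-0.9,-0.2],"rot":[0,0,0],"hand":0},{"linear":[0,0,-0.7],"rot":[0,0,0],"hand":0},{"linear":[0,0,-0.9],"rot":[0,0,0],"hand":0},{"linear":[0,0,-0.7],"rot":[0,0,0],"hand":0},{"linear":[0,0,0],"rot":[0,0,0],"hand":0}]'
python3 plan.py 0 0 0 0 | head -1; python3 -c "
from h import *
print(tcp()[0].round(4))"
```

```text
clock: 13.32
tool_pos: [0.4618, -0.1719, 0.078]
orientation: [10.0, 88.4, -165.0]
force: [0.2, -0.3, -0.2]
opening: 0.0179
tip now inc [-134.1 -282.8   81.3] dip 1.5 yawerr -2.4 F [ 0.2 -0.3 -0.2] op 0.0179 t 13.325
[[-0.0262  0.0865 -0.9959  0.4618]
 [-0.007  -0.9962 -0.0864 -0.1719]
 [-0.9996  0.0047  0.0267  0.078 ]
 [ 0.      0.      0.      1.    ]]
```

```bash
python3 -m crank '[{"linear":[0.47,0.02,-0.3],"rot":[0.03,-0.3,0],"hand":0},{"linear":[0,0,-0.4],"rot":[0,0,0],"hand":0},{"linear":[0,0,-0.3],"rot":[0,0,0],"hand":0},{"linear":[0,0,0],"rot":[0,0,0],"hand":0}]'
python3 -c "
from h import *
print(tcp()[0].round(4))"
```

```text
clock: 13.82
tool_pos: [0.4928, -0.1704, 0.0209]
orientation: [110.3, 89.7, -64.6]
force: [-0.6, -0.4, -0.1]
opening: 0.0178
[[ 0.0024  0.0883 -0.9961  0.4928]
 [-0.0051 -0.9961 -0.0883 -0.1704]
 [-1.      0.0053 -0.002   0.0209]
 [ 0.      0.      0.      1.    ]]
```

```bash
python3 -m crank '[{"linear":[0,0,-0.12],"rot":[0,0,0],"hand":0},{"linear":[0,0,-0.06],"rot":[0,0,0],"hand":0},{"linear":[0,0,-0.03],"rot":[0,0,0],"hand":0},{"linear":[0,0,0],"rot":[0,0,0],"hand":0}]'
python3 -c "
from h import *
print(tcp()[0].round(4))"
```

```text
clock: 14.32
tool_pos: [0.4948, -0.1703, 0.011]
orientation: [137.7, 89.5, -37.2]
force: [-0.0, 0.1, -0.7]
opening: 0.0177
[[ 0.007   0.089  -0.996   0.4948]
 [-0.0053 -0.996  -0.0891 -0.1703]
 [-1.      0.0059 -0.0065  0.011 ]
 [ 0.      0.      0.      1.    ]]
```

```bash
python3 -m crank '[{"linear":[-0.03,0,-0.05],"rot":[0,0.08,0],"hand":0},{"linear":[0,0,-0.03],"rot":[0,0,0],"hand":0},{"linear":[0,0,0],"rot":[0,0,0],"hand":0}]'
python3 -c "
from h import *
print(tcp()[0].round(4))"
```

```text
clock: 14.7
tool_pos: [0.4934, -0.1703, 0.0086]
orientation: [92.7, 89.7, -82.1]
force: [-0.6, 0.5, -0.4]
opening: 0.0178
[[ 8.000e-04  9.010e-02 -9.959e-01  4.934e-01]
 [-5.800e-03 -9.959e-01 -9.010e-02 -1.703e-01]
 [-1.000e+00  5.900e-03 -3.000e-04  8.600e-03]
 [ 0.000e+00  0.000e+00  0.000e+00  1.000e+00]]
```

```bash
python3 -m crank '[{"linear":[0,0,-0.02],"rot":[0,0,0],"hand":0},{"linear":[0,0,0],"rot":[0,0,0],"hand":0.35},{"linear":[0,0,0],"rot":[0,0,0],"hand":0.4},{"linear":[0,0,0],"rot":[0,0,0],"hand":0.5},{"linear":[0,0,0.4],"rot":[0,0,0],"hand":0.6},{"linear":[0,0,1],"rot":[0,0,0],"hand":0.6},{"linear":[0,0,1],"rot":[0,0,0],"hand":0.8},{"linear":[0,0,1],"rot":[0,0,0],"hand":1},{"linear":[0,0,1],"rot":[0,0,0],"hand":1},{"linear":[0,0,0],"rot":[0,0,0],"hand":1}]'
python3 - <<'E'
from h import *
print(tcp()[0].round(4)); s=snap('wrist'); save(s,'w14')
E
```

```text
clock: 15.95
tool_pos: [0.4906, -0.1708, 0.2788]
orientation: [58.3, 89.6, -116.6]
force: [-0.3, -0.3, -1.8]
opening: 0.0854
[[-0.0033  0.09   -0.9959  0.4906]
 [-0.0067 -0.9959 -0.09   -0.1708]
 [-1.      0.0063  0.0039  0.2788]
 [ 0.      0.      0.      1.    ]]
```

View pics/w14.png

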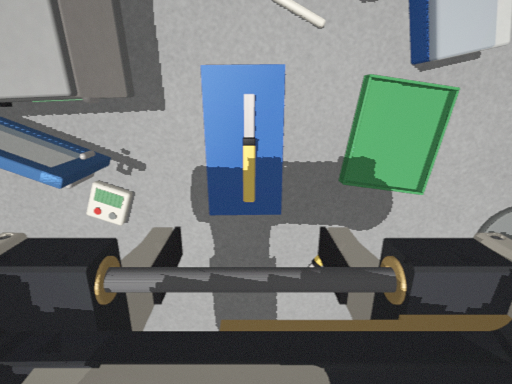

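```bash
python3 -m crank '[{"linear":[0.4,0.84,0],"rot":[-0.02,0.23,0.07],"hand":1},{"linear":[0.4,0.84,0],"rot":[-0.02,0.23,0.07],"hand":1},{"linear":[0.4,0.84,0],"rot":[-0.02,0.23,0.07],"hand":1},{"linear":[0.4,0.84,0],"rot":[-0.02,0.23,0.07],"hand":1},{"linear":[0.4,0.84,0],"rot":[-0.02,0.23,0.07],"hand":1},{"linear":[0.4,0.8,-0.1],"rot":[-0.02,0.23,0.07],"hand":1},{"linear":[0,0,0],"rot":[0,0,0],"hand":1}]'
NT=1 python3 plan.py -14.5 0 166.5 7.5
```

```text
clock: 16.92
tool_pos: [0.6293, 0.1382, 0.2519]
orientation: [2.4, 80.8, -170.5]
force: [0.0, -0.6, -0.8]
opening: 0.0876
tip now inc [-15.6   7.5 251.9] dip 9.2 yawerr -0.3 F [ 0.  -0.6 -0.8] op 0.0876 t 16.925
lin units [ 0.03 -0.12 -1.42] rot units [ 0.12 -0.32  0.05]
```

```bash
python3 -m crank '[{"linear":[0.03,-0.12,-0.3],"rot":[0.12,-0.32,0.05],"hand":1},{"linear":[0,0,-0.3],"rot":[0,0,0],"hand":1},{"linear":[0,0,0],"rot":[0,0,0],"hand":1}]'
NT=1 python3 plan.py -14.5 0 166.5 7.5
python3 - <<'E'
from h import *
s=snap('scene'); crop(s,'c15',185,325,165,315,5)
E
```

```text
clock: 17.3
tool_pos: [0.6288, 0.1302, 0.2083]
orientation: [1.1, 82.0, -171.6]
force: [-0.2, 0.2, -0.5]
opening: 0.0878
tip now inc [-17.2  -0.4 208.3] dip 8.0 yawerr 0.0 F [-0.2  0.2 -0.5] op 0.0878 t 17.3
lin units [ 0.04  0.01 -0.7 ] rot units [ 0.04 -0.1  -0.01]
```

View pics/c15.png

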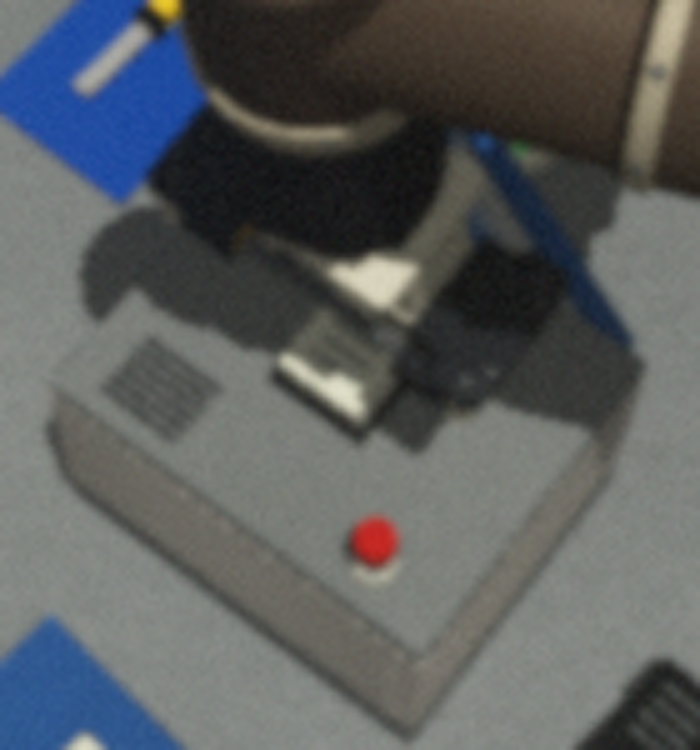

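```bash
python3 -m crank '[{"linear":[0.03,0,-0.3],"rot":[0.04,-0.1,0],"hand":1},{"linear":[0,0,-0.25],"rot":[0,0,0],"hand":1},{"linear":[0,0,-0.1],"rot":[0,0,0],"hand":1},{"linear":[0,0,0],"rot":[0,0,0],"hand":1}]'
NT=1 python3 plan.py -14.5 0 166.5 7.5
```

```text
clock: 17.85
tool_pos: [0.6319, 0.1294, 0.1711]
orientation: [0.2, 82.7, -172.4]
force: [-0.1, -1.1, 0.4]
opening: 0.0878
tip now inc [-14.2  -1.6 171.1] dip 7.3 yawerr -0.0 F [-0.1 -1.1  0.4] op 0.0878 t 17.85
lin units [-0.01  0.03 -0.08] rot units [0.   0.04 0.  ]
```

```bash
python3 -m crank '[{"linear":[0,0.03,-0.07],"rot":[0,0,0],"hand":1},{"linear":[0,0,0],"rot":[0,0,0],"hand":0.7},{"linear":[0,0,0],"rot":[0,0,0],"hand":0.4},{"linear":[0,0,0],"rot":[0,0,0],"hand":0},{"linear":[0,0,0],"rot":[0,0,0],"hand":0},{"linear":[0,0,0],"rot":[0,0,0],"hand":0},{"linear":[0,0,0],"rot":[0,0,0],"hand":0}]'
NT=1 python3 plan.py -14.5 0 166.5 7.5
```

```text
clock: 18.73
tool_pos: [0.6328, 0.1319, 0.1686]
orientation: [-0.1, 82.8, -172.7]
force: [-0.5, 1.0, -0.5]
opening: 0.0496
tip now inc [-13.    0.8 168.6] dip 7.2 yawerr 0.0 F [-0.5  1.  -0.5] op 0.0496 t 18.725
lin units [-0.02 -0.02 -0.03] rot units [-0.01  0.07 -0.  ]
```

Gripped at 49.6 mm. Lift.

```bash
python3 -m crank '[{"linear":[0,0,0.2],"rot":[0,0,0],"hand":0},{"linear":[0,0,0.5],"rot":[0,0,0],"hand":0},{"linear":[0,0,0.7],"rot":[0,0,0],"hand":0},{"linear":[0,0,0.5],"rot":[0,0,0],"hand":0},{"linear":[0,0,0],"rot":[0,0,0],"hand":0}]'
NT=1 python3 plan.py -14.5 0 166.5 0
python3 - <<'E'
from h import *
s=snap('side'); crop(s,'s16',200,330,100,200,6); print(tcp()[0].round(4))
E
```

```text
clock: 19.35
tool_pos: [0.6325, 0.1311, 0.289]
orientation: [0.3, 82.9, -172.3]
force: [0.3, -0.2, -0.9]
opening: 0.0498
tip now inc [-13.4  -0.  289. ] dip 7.1 yawerr 0.0 F [ 0.3 -0.2 -0.9] op 0.0498 t 19.35
lin units [-0.02 -0.   -2.04] rot units [ 0.19 -1.41 -0.  ]
[[-1.247e-01  1.281e-01 -9.839e-01  6.320e-01]
 [-1.700e-02 -9.918e-01 -1.270e-01  1.310e-01]
 [-9.920e-01  9.000e-04  1.259e-01  2.875e-01]
 [ 0.000e+00  0.000e+00  0.000e+00  1.000e+00]]
```

View pics/s16.png

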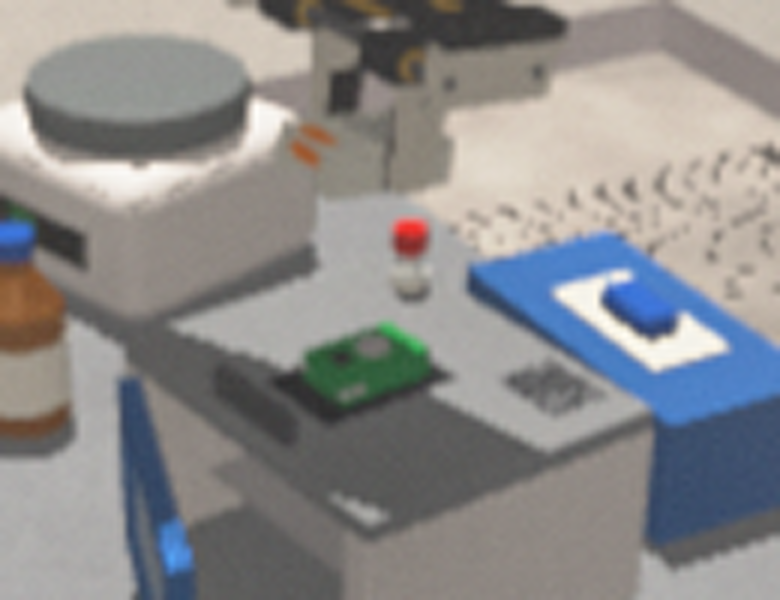

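```bash
python3 -m crank '[{"linear":[-0.17,-0.93,0],"rot":[0.02,-0.16,-0.2],"hand":0},{"linear":[-0.17,-0.93,0],"rot":[0.02,-0.16,-0.2],"hand":0},{"linear":[-0.17,-0.93,0],"rot":[0.02,-0.16,-0.2],"hand":0},{"linear":[-0.17,-0.93,0],"rot":[0.02,-0.16,-0.2],"hand":0},{"linear":[-0.17,-0.93,0],"rot":[0.02,-0.16,-0.2],"hand":0},{"linear":[-0.17,-0.93,0],"rot":[0.02,-0.16,-0.2],"hand":0},{"linear":[-0.17,-0.93,0],"rot":[0,-0.16,-0.2],"hand":0},{"linear":[-0.17,-0.93,0],"rot":[0,-0.16,-0.2],"hand":0},{"linear":[-0.17,-0.9,-0.2],"rot":[0,-0.1,-0.2],"hand":0},{"linear":[0,0,-0.4],"rot":[0,0,0],"hand":0},{"linear":[0,0,-0.4],"rot":[0,0,0],"hand":0},{"linear":[0,0,0],"rot":[0,0,0],"hand":0}]'
python3 - <<'E'
from h import *
print(tcp()[0].round(4)); s=snap('wrist'); save(s,'w17'); s=snap('side'); crop(s,'s17',240,390,210,350,5)
E
```

```text
clock: 20.9
tool_pos: [0.5262, -0.3832, 0.213]
orientation: [-16.9, 88.6, 161.1]
force: [-1.0, -0.2, -0.1]
opening: 0.0496
[[-0.0233 -0.0344 -0.9991  0.5262]
 [ 0.008  -0.9994  0.0342 -0.3832]
 [-0.9997 -0.0072  0.0236  0.213 ]
 [ 0.      0.      0.      1.    ]]
```

View pics/w17.png

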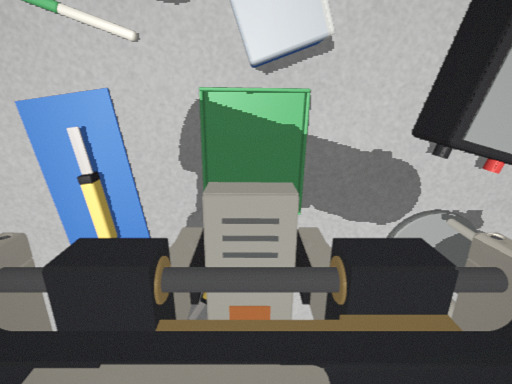

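View pics/s17.png

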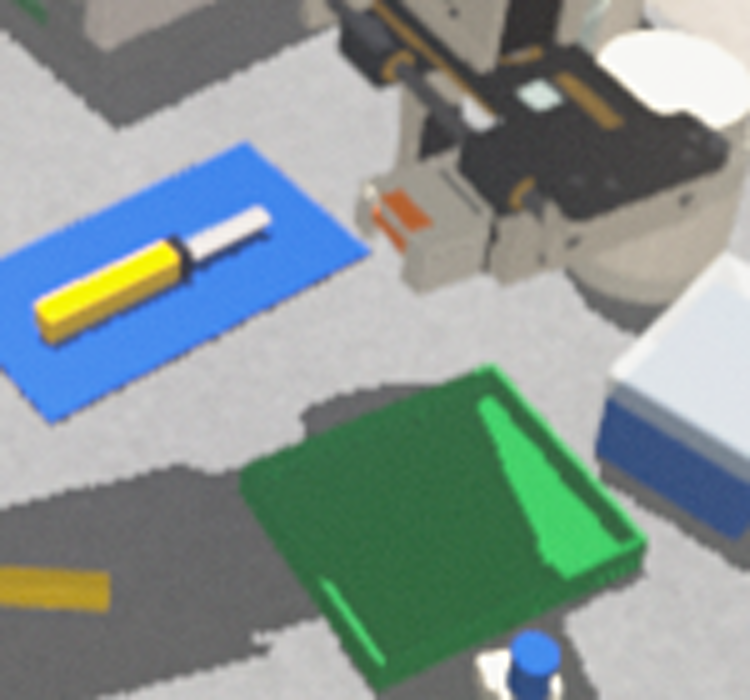

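```bash
python3 -m crank '[{"linear":[0.2,-0.04,-0.5],"rot":[-0.09,-0.27,0.1],"hand":0},{"linear":[0,0,-0.7],"rot":[0,0,0],"hand":0},{"linear":[0,0,-0.7],"rot":[0,0,0],"hand":0},{"linear":[0,0,-0.6],"rot":[0,0,0],"hand":0},{"linear":[0,0,-0.3],"rot":[0,0,0],"hand":0},{"linear":[0,0,0],"rot":[0,0,0],"hand":0}]'
python3 - <<'E'
from h import *
print(tcp()[0].round(4)); s=snap('side'); crop(s,'s18',240,390,210,350,5)
E
```

```text
clock: 21.75
tool_pos: [0.5467, -0.3865, 0.0536]
orientation: [153.2, 88.8, -27.8]
force: [1.4, -0.1, 0.5]
opening: 0.0496
[[ 0.0183 -0.0188 -0.9997  0.5467]
 [-0.0097 -0.9998  0.0187 -0.3865]
 [-0.9998  0.0093 -0.0185  0.0536]
 [ 0.      0.      0.      1.    ]]
```

View pics/s18.png

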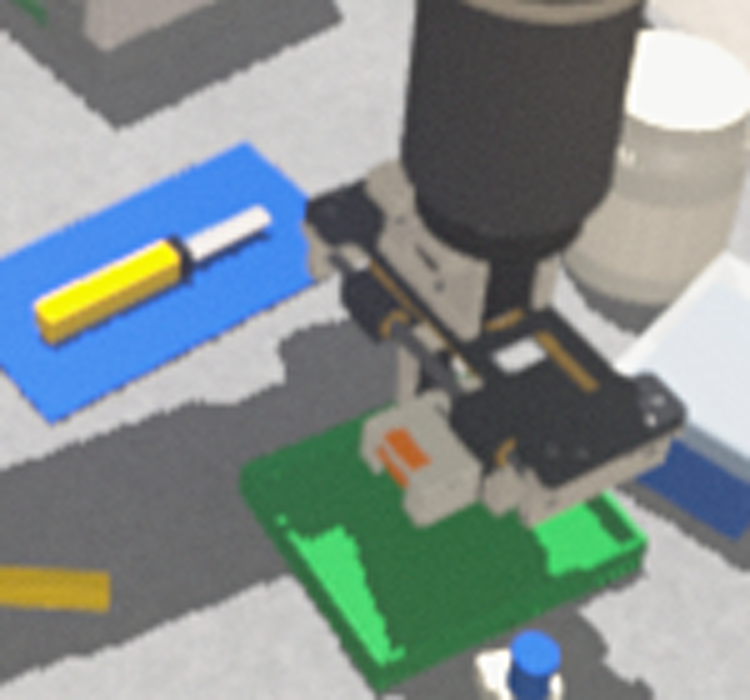

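```bash
python3 -m crank '[{"linear":[-0.1,0.02,-0.2],"rot":[0.11,0.21,0],"hand":0},{"linear":[0,0,-0.2],"rot":[0,0,0],"hand":0},{"linear":[0,0,-0.15],"rot":[0,0,0],"hand":0},{"linear":[0,0,0],"rot":[0,0,0],"hand":0}]'
python3 - <<'E'
from h import *
T,o=tcp();print(T.round(4),o['force'])
E
```

```text
clock: 22.3
tool_pos: [0.543, -0.3864, 0.0231]
orientation: [157.5, 89.7, -23.5]
force: [0.2, -0.6, -0.2]
opening: 0.05
[[ 0.0053 -0.0182 -0.9998  0.543 ]
 [-0.0023 -0.9998  0.0182 -0.3864]
 [-1.      0.0022 -0.0053  0.0231]
 [ 0.      0.      0.      1.    ]] [ 0.15955814 -0.64195793 -0.1820306 ]
```

```bash
python3 -m crank '[{"linear":[0,0,-0.12],"rot":[0,0.06,0],"hand":0},{"linear":[0,0,-0.06],"rot":[0,0,0],"hand":0},{"linear":[0,0,0],"rot":[0,0,0],"hand":0}]'
python3 -m crank '[{"linear":[0,0,-0.04],"rot":[0,0,0],"hand":0},{"linear":[0,0,0],"rot":[0,0,0],"hand":0}]'
python3 - <<'E'
from h import *
T,o=tcp();print(T.round(4),o['force'])
s=snap('side'); crop(s,'s19',260,380,240,350,6)
E
```

```text
clock: 22.68
tool_pos: [0.5432, -0.3866, 0.0118]
orientation: [88.0, 89.9, -93.0]
force: [0.1, 0.1, -0.4]
opening: 0.0496
clock: 22.92
tool_pos: [0.5434, -0.3866, 0.0095]
orientation: [95.9, 89.8, -85.1]
force: [-0.1, 0.4, 0.4]
opening: 0.0498
[[ 2.000e-04 -1.800e-02 -9.998e-01  5.434e-01]
 [-2.700e-03 -9.998e-01  1.800e-02 -3.866e-01]
 [-1.000e+00  2.700e-03 -3.000e-04  9.500e-03]
 [ 0.000e+00  0.000e+00  0.000e+00  1.000e+00]] [-0.13726811  0.41388248  0.40642724]
```

View pics/s19.png

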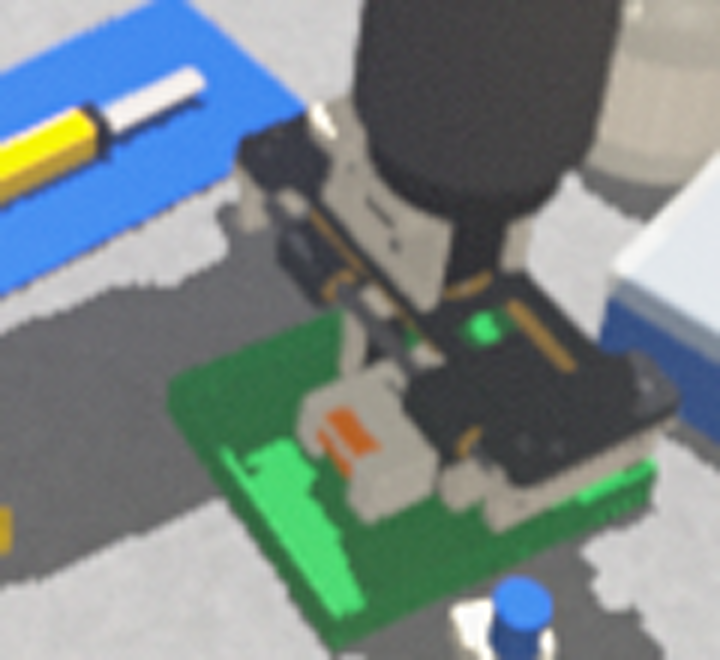

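```bash
for i in 1 ; do python3 -m crank '[{"linear":[0,0,-0.03],"rot":[0,0,0],"hand":0},{"linear":[0,0,0],"rot":[0,0,0],"hand":0}]'; python3 -m crank '[{"linear":[0,0,-0.02],"rot":[0,0,0],"hand":0},{"linear":[0,0,0],"rot":[0,0,0],"hand":0}]'; done
```

```text
clock: 23.22
tool_pos: [0.5437, -0.3868, 0.0081]
orientation: [110.2, 89.8, -70.9]
force: [-0.3, 0.4, -0.6]
opening: 0.0499
clock: 23.48
tool_pos: [0.5439, -0.387, 0.0078]
orientation: [115.5, 89.8, -65.5]
force: [0.2, 0.4, 0.6]
opening: 0.0497
```

```bash
python3 -m crank '[{"linear":[0,0,-0.03],"rot":[0,0,0],"hand":0},{"linear":[0,0,0],"rot":[0,0,0],"hand":0}]'
```

```text
clock: 23.72
tool_pos: [0.5442, -0.3873, 0.0073]
orientation: [122.3, 89.7, -58.7]
force: [0.7, -0.5, -0.9]
opening: 0.0499
```

```bash
python3 -m crank '[{"linear":[0,0,0],"rot":[0,0,0],"hand":0.58},{"linear":[0,0,0],"rot":[0,0,0],"hand":0.6},{"linear":[0,0,0],"rot":[0,0,0],"hand":0.68},{"linear":[0,0,0],"rot":[0,0,0],"hand":0.72},{"linear":[0,0,0.3],"rot":[0,0,0],"hand":0.72},{"linear":[0,0,0.6],"rot":[0,0,0],"hand":0.72},{"linear":[0,0,1],"rot":[0,0,0],"hand":0.72},{"linear":[0,0,1],"rot":[0,0,0],"hand":0.72},{"linear":[0,0,1],"rot":[0,0,0],"hand":0.5},{"linear":[0,0,0],"rot":[0,0,0],"hand":0}]'
python3 - <<'E'
from h import *
T,o=tcp();print(T.round(4),o['force'])
s=snap('side'); crop(s,'s20',200,380,210,350,4)
E
```

```text
clock: 24.98
tool_pos: [0.5422, -0.3873, 0.2544]
orientation: [126.3, 89.5, -54.7]
force: [0.6, 0.3, -0.3]
opening: 0.0487
[[ 0.0049 -0.017  -0.9998  0.5422]
 [-0.007  -0.9998  0.0169 -0.3873]
 [-1.      0.0069 -0.0051  0.2544]
 [ 0.      0.      0.      1.    ]] [ 0.55529478  0.33586688 -0.32208726]
```

View pics/s20.png

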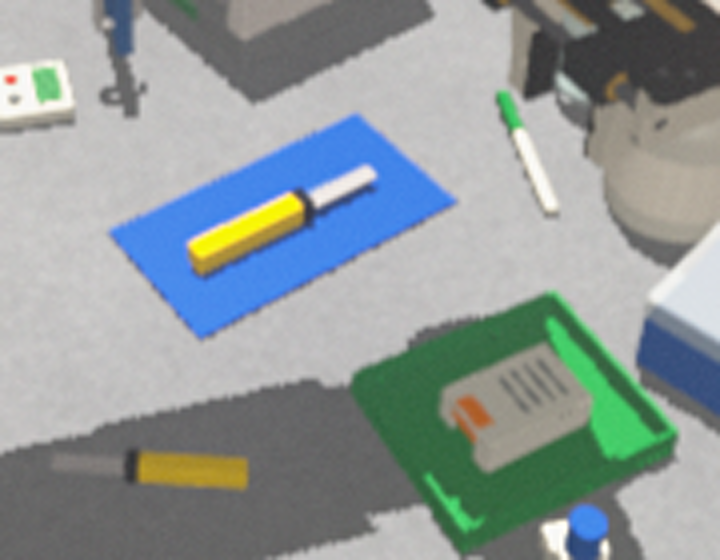

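```bash
python3 -m crank '[{"linear":[-0.18,0.82,0],"rot":[0,0,0.19],"hand":0},{"linear":[-0.18,0.82,0],"rot":[0,0,0.19],"hand":0},{"linear":[-0.18,0.82,0],"rot":[0,0,0.19],"hand":0},{"linear":[-0.18,0.82,0],"rot":[0,0,0.19],"hand":0},{"linear":[-0.18,0.82,0],"rot":[0,0,0.19],"hand":0},{"linear":[-0.18,0.82,0],"rot":[0,0,0.19],"hand":0},{"linear":[-0.18,0.82,0],"rot":[0,0,0.19],"hand":0},{"linear":[-0.18,0.82,0],"rot":[0,0,0.19],"hand":0},{"linear":[-0.18,0.7,0],"rot":[0,0,0.1],"hand":0},{"linear":[0,0,0],"rot":[0,0,0],"hand":0}]'
NT=1 python3 plan.py -215 -47 124 0
python3 - <<'E'
from h import *
s=snap('wrist'); save(s,'w21')
s=snap('scene'); crop(s,'c21',120,320,90,270,4)
E
```

```text
clock: 26.28
tool_pos: [0.4328, 0.0605, 0.2465]
orientation: [19.5, 89.5, -153.2]
force: [0.5, -0.6, -0.6]
opening: 0.0002
tip now inc [-220.5  -44.5  246.5] dip 0.5 yawerr -0.1 F [ 0.5 -0.6 -0.6] op 0.0002 t 26.275
lin units [ 0.1  -0.03 -2.04] rot units [ 0.04 -0.09  0.02]
```

View pics/w21.png

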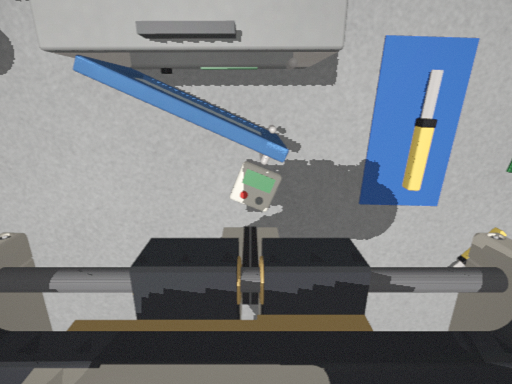

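View pics/c21.png

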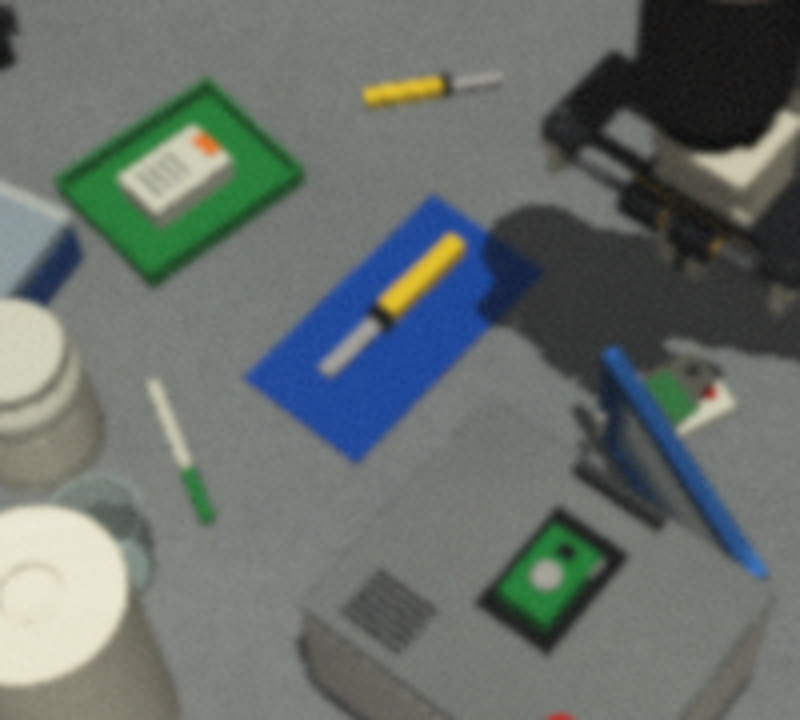

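```bash
python3 -m crank '[{"linear":[0,-0.03,-0.7],"rot":[0.04,-0.09,0],"hand":0},{"linear":[0,0,-0.7],"rot":[0,0,0],"hand":0},{"linear":[0,0,-0.5],"rot":[0,0,0],"hand":0},{"linear":[0,0,0],"rot":[0,0,0],"hand":0}]'
NT=1 python3 plan.py -195 -47 124 0
```

```text
clock: 26.88
tool_pos: [0.4336, 0.0523, 0.1297]
orientation: [104.9, 89.9, -68.3]
force: [-0.0, 0.9, 0.7]
opening: 0.0001
tip now inc [-220.8  -52.7  129.7] dip -0.0 yawerr -0.6 F [-0.   0.9  0.7] op 0.0001 t 26.875
lin units [ 0.41  0.15 -0.09] rot units [0.02 0.01 0.11]
```

```bash
python3 -m crank '[{"linear":[0.2,0.12,-0.08],"rot":[0,0,0.1],"hand":0},{"linear":[0.2,0.03,0],"rot":[0,0,0],"hand":0},{"linear":[0.2,0.03,0],"rot":[0,0,0],"hand":0},{"linear":[0.2,0.03,0],"rot":[0,0,0],"hand":0},{"linear":[0.2,0.03,0],"rot":[0,0,0],"hand":0},{"linear":[0.1,0.01,0],"rot":[0,0,0],"hand":0},{"linear":[0,0,0],"rot":[0,0,0],"hand":0}]'
NT=1 python3 plan.py -135 -47 124 0
python3 - <<'E'
from h import *
s=snap('wrist'); save(s,'w22')
s=snap('side'); crop(s,'s22',180,320,110,240,5)
E
```

```text
clock: 27.75
tool_pos: [0.5075, 0.0681, 0.1281]
orientation: [176.1, 89.7, 3.3]
force: [0.0, -0.4, 0.2]
opening: 0.0004
tip now inc [-145.4  -46.5  128.1] dip -0.3 yawerr -0.1 F [ 0.  -0.4  0.2] op 0.0004 t 27.75
lin units [ 0.17  0.01 -0.07] rot units [-0.    0.06  0.02]
```

View pics/w22.png

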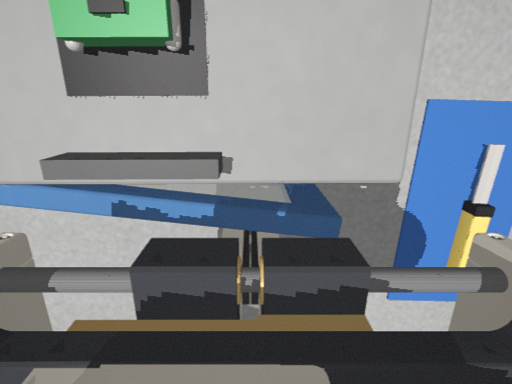

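View pics/s22.png

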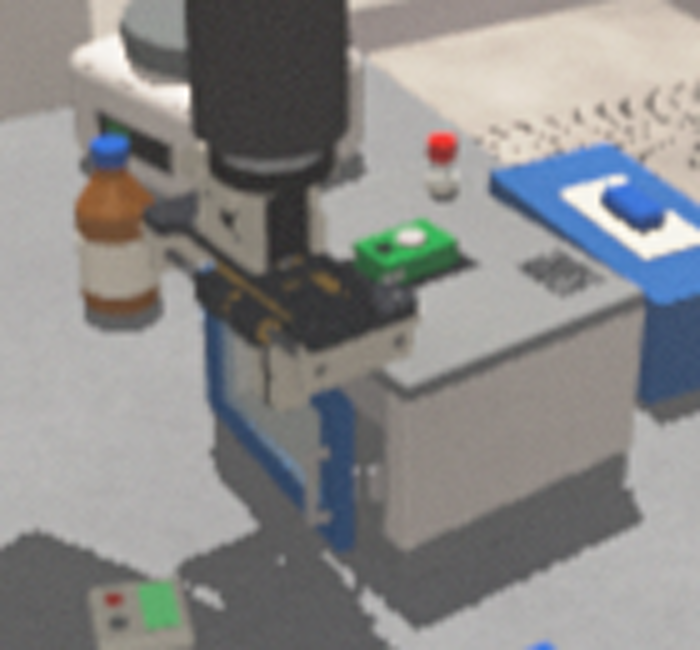

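```bash
python3 -m crank '[{"linear":[0.1,0.01,-0.03],"rot":[0,0.06,0],"hand":0},{"linear":[0.08,0.01,0],"rot":[0,0,0],"hand":0}]'
python3 -m crank '[{"linear":[0.08,0.01,0],"rot":[0,0,0],"hand":0}]'
python3 -m crank '[{"linear":[0.08,0.01,0],"rot":[0,0,0],"hand":0}]'
NT=1 python3 plan.py -124 -47 124 0
```

```text
clock: 28.1
tool_pos: [0.5165, 0.0689, 0.1262]
orientation: [-5.7, 89.8, -178.5]
force: [-11.9, 3.0, 8.6]
opening: 0.0003
clock: 28.22
tool_pos: [0.518, 0.0686, 0.1256]
orientation: [3.3, 89.4, -169.5]
force: [-12.7, 0.2, 9.6]
opening: 0.0001
clock: 28.35
tool_pos: [0.5205, 0.0684, 0.1253]
orientation: [4.9, 89.2, -168.0]
force: [-7.7, 0.4, 5.6]
opening: 0.0003
tip now inc [-132.5  -47.8  125.3] dip 0.8 yawerr -0.2 F [-7.7  0.4  5.6] op 0.0003 t 28.35
lin units [ 0.14  0.03 -0.02] rot units [ 0.03 -0.16  0.04]
```

```bash
python3 -m crank '[{"linear":[0.1,0.01,0],"rot":[0,-0.1,0],"hand":0}]'
python3 -m crank '[{"linear":[0.08,0.01,0],"rot":[0,0,0],"hand":0}]'
python3 -m crank '[{"linear":[0.08,0.01,0],"rot":[0,0,0],"hand":0}]'
NT=1 python3 plan.py -124 -47 124 0
python3 - <<'E'
from h import *
s=snap('wrist'); save(s,'w23')
s=snap('side'); crop(s,'s23',180,320,110,240,5)
E
```

```text
clock: 28.48
tool_pos: [0.5259, 0.0687, 0.1251]
orientation: [21.0, 89.6, -151.9]
force: [0.8, 0.2, -0.4]
opening: 0.0007
clock: 28.6
tool_pos: [0.5281, 0.0686, 0.1246]
orientation: [14.8, 89.2, -158.1]
force: [-20.8, 2.7, 14.2]
opening: 0.0008
clock: 28.72
tool_pos: [0.5281, 0.068, 0.1238]
orientation: [10.9, 88.7, -162.0]
force: [-25.6, 3.7, 17.6]
opening: 0.0007
tip now inc [-125.   -49.2  123.8] dip 1.3 yawerr -0.3 F [-25.6   3.7  17.6] op 0.0007 t 28.725
lin units [0.01 0.04 0.  ] rot units [ 0.08 -0.25  0.06]
```

View pics/w23.png

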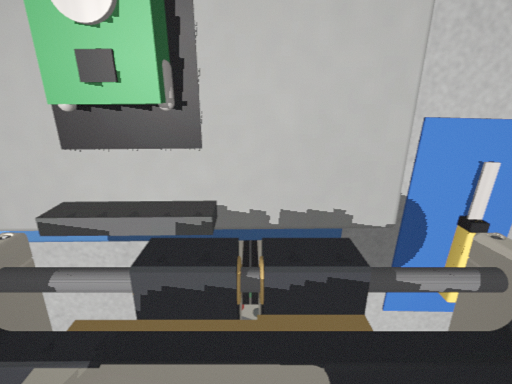

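View pics/s23.png

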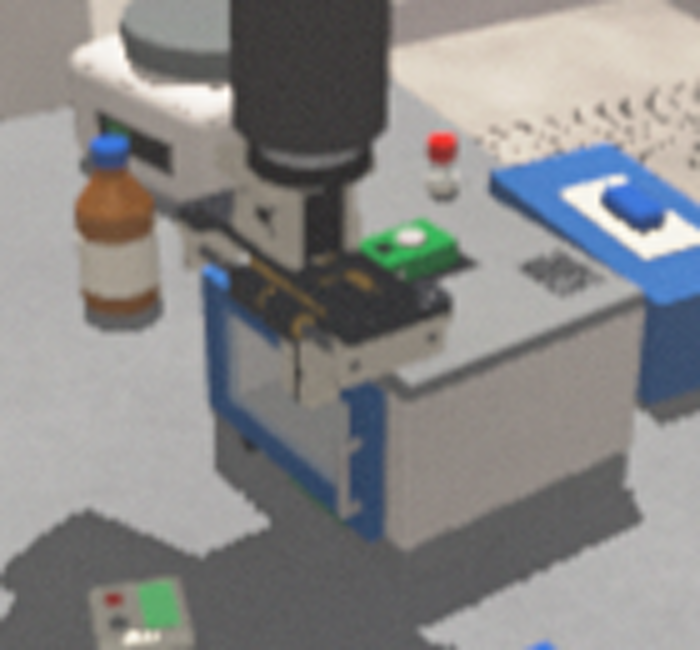

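```bash
python3 -m crank '[{"linear":[-0.2,-0.03,0],"rot":[0,0,0],"hand":0},{"linear":[-0.6,-0.08,0],"rot":[0,0,0],"hand":0},{"linear":[-0.6,-0.08,0],"rot":[0,0,0],"hand":0},{"linear":[-0.3,-0.04,0.6],"rot":[0,0,0],"hand":0},{"linear":[0,0,1],"rot":[0,0,0],"hand":0},{"linear":[0,0,0.7],"rot":[0,0,0],"hand":0},{"linear":[0,0,0],"rot":[0,0,0],"hand":0}]'
python3 - <<'E'
from plan import *
s=snap('wrist'); save(s,'w24')
s2=snap('side'); save(s2,'s24')
s3=snap('scene'); save(s3,'c24')
E
```

```text
clock: 29.7
tool_pos: [0.4242, 0.054, 0.2662]
orientation: [9.8, 89.1, -163.1]
force: [-0.2, -0.2, -0.1]
opening: 0.0007
```

View pics/w24.png

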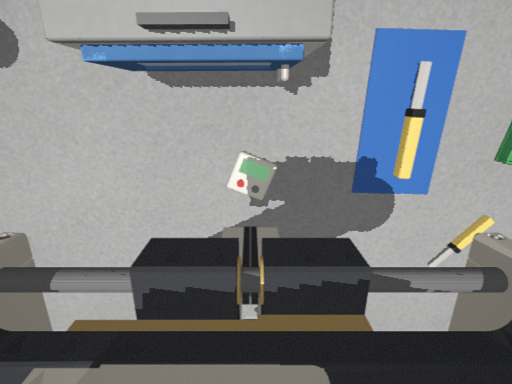

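View pics/s24.png

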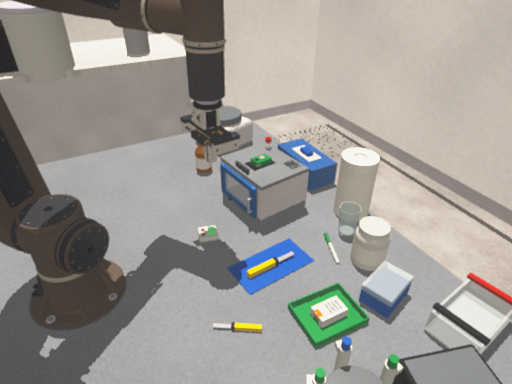

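View pics/c24.png

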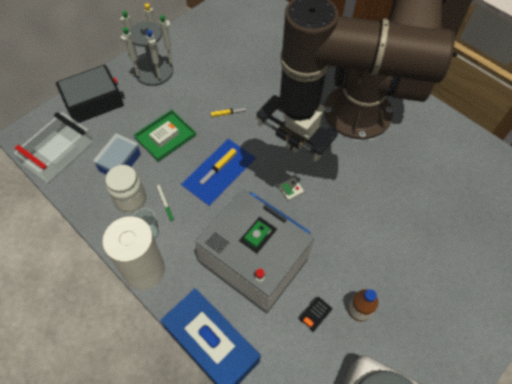

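```bash
python3 - <<'E'
from plan import *
s=snap('wrist'); crop(s,'w25',60,340,0,110,2.8)
hsv=cv2.cvtColor(s['image'],cv2.COLOR_RGB2HSV)
m=cv2.inRange(hsv,(100,120,60),(125,255,255)); 
pts=[]
for u in range(95,295,4):
    v=np.nonzero(m[30:100,u])[0]
    if len(v): pts.append((u,30+v[0]))
pts=np.array(pts,float); p=(plane(s,pts[:,0],pts[:,1],.145)-O)@Rz*1000
k=np.polyfit(p[:,1],p[:,0],1); print('inner top edge: x at y=0',k[1],'angle rad',k[0])
E
```

```text
inner top edge: x at y=0 -101.50550703685778 angle rad -0.0007961959539472069
```

View pics/w25.png

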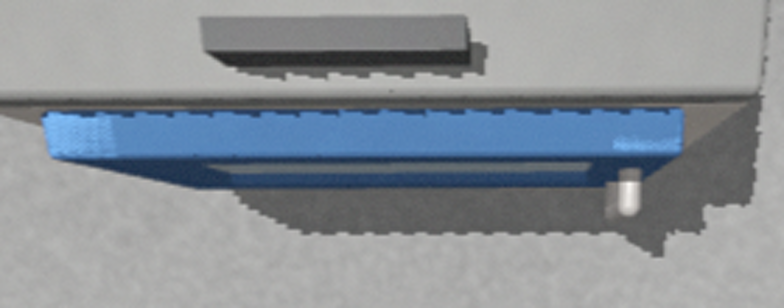

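Door is parallel to the cabinet face (angle about 0), tool on the mat, cover upright in the tray. Handing in.

```bash
python3 -c "
from plant import ticket
print(ticket.close_job())"
```

```text
the job is handed in; nothing more can be done
None
```

The whole job was carried out in the order asked and handed in with the robot's clock at about 30 s, well inside the 72 s limit.

- **Cover unclipped:** I gripped the larger yellow tool and slid its blade about 8 mm into the notch. I then levered it on the rail until the cover sat tipped back 0.13 rad, about 10 mm up at the front.
- **Tool returned:** it lies flat on the blue mat.
- **Cover in tray:** I lowered it level until it stopped going down, then released it. It stands right way up near the middle of the green tray.
- **Door shut:** I felt it go through the catch: the push force dropped to nothing, then met a hard stop. The last picture shows the door parallel to the cabinet face, with an angle of about −0.001 rad.

In the last pictures the gripper is clear of everything, and I saw nothing else moved; I judged that by eye and did not measure it. The highest force I read was about 31 N, in a reading taken while the fingers pressed the shut door.

No check failed. Two were imprecise: early positions from the scene and side cameras disagreed by about 1 cm, so I worked from wrist-camera measurements. The force reading also stayed near zero when the cover reached the tray floor, so I judged contact there from the gripper's height.

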